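# Load the welding jig and lock the bracket in

### The arm

A 7-joint arm with a two-finger parallel gripper is mounted at the origin on the work surface. World frame = base frame: x ahead of the robot, y to its left, z up, the work surface at z = 0. Lengths are in m, angles in rad, forces in N, time in s.
With the tool pointing down it reaches from about 0.425 to 0.95 m from the base axis. Payload 16.7 kg.
Tool frame: the origin (TCP) lies at the very end of the fingers, on their centre line; the grasp point (between the pads) lies 19 mm behind it; z points along the fingers, x is the direction in which the jaws open and shut, and the axes are right-handed (so a half turn about z gives the same grasp; the last joint's range is limited). The gripper opens to 94 mm and grips with 3 to 60 N. Pads are 16 mm wide; open, the fingers measure 119 mm over their backs; the gripper's body (75 mm by 177 mm) begins 78 mm behind the grasp point.
Start: joints at [-1.488, 0.426, 0.074, 1.606, -0.034, 1.111, -0.067], TCP at [0.156, 0.657, 0.205] pointing down, gripper open.
Joint ranges: [-2.85, 2.85], [-0.5, 2.14], [-1.23, 1.37], [0.21, 2.46], [-1.02, 4.16], [0.16, 2.05], [-2.73, 2.73]. Speed limits (rad/s): [1.89, 1.89, 2.39, 2.39, 3.01, 3.01, 3.01].

### API

Orientations are given as a unit quaternion [w, x, y, z].
In Python, from station import manip, imaging gives the robot as it stands.
- The arm moves only by the tool send_rows, never from a script. Its argument "deltas" is a list of rows, each a list of 7 numbers: the shift along the world's x, y, z in mm, then the turn, a rotation vector about the world's x, y, z in rad, then the finger opening in mm, from 0 to 94. In form: [[dx, dy, dz, wx, wy, wz, hand], ...]. A call has 1 to 5 rows; each row is the pose to reach, as a shift and turn from the pose measured when the call began; what a row does not reach only later rows make up. A row lasts 1/12 s, in which the tool goes at most 41.7 mm and 7.16 degrees, less where a joint would pass 70% of its speed; a pose out of reach is approached as far as the arm can. A call with a gripper value outside its range is refused whole. The fingers move at their own pace and stop on an object; "newtons" is the grip in N (left out, the last holds). Time passes only in rows, so rows that repeat a pose let the fingers close. It gives the time, the measured TCP pose, the force and the opening at its end, in the units of the state.
- manip.get_obs(): the state, without advancing time (a new reading comes with each control period).
- imaging.read_camera(name): name is "side" or "top" or "wrist"; returns a dict with "color" (480x640x3 uint8, red, green, blue), "K" (3x3 intrinsics, pixels), "R" (3x3) and "t" (3): a world point X has camera coordinates R X + t. Camera axes: x right, y down, z forward; pixel columns grow to the right and rows downward; lengths in m; the calibration is good to about 2 mm. The wrist camera is an equidistant fisheye: a pixel r from the principal point sees the ray r / f radians off the axis. A picture is of the moment at which its call begins. There is no depth.
- manip.hand_in(): hands the job in, once; it reports no verdict.
The state is a dict: "t": time; "joint_pos": joint angles; "dq": joint speeds; "tau": joint torques, N m; "tool_pos": TCP position; "eef_rot": TCP orientation; "contact_force": force on the tool from outside, world axes, zero at the start; "wrist_torque": the same for the moment, N m; "gripper_width": opening from 0.0 (shut) to 1.0 (fully open).
Only numpy, scipy, OpenCV 4.12 (cv2) and the standard library are available. Lean on these libraries where they do the work, as an engineer would, in place of code of your own. Each camera call takes 0.05 s, during which the arm holds its last target.

### The job

Load the welding jig: swing its hinged spatter guard up and over past its balance point so that it stays open on its own, then lay the T-shaped steel bracket flat on the sloping bed, rib outwards and along the ledge, between the two side blocks and resting down by the lower ledge. Then push the quarter-turn cam stud in and turn it clockwise by ninety degrees so that its tongue lies over the bracket's upper edge and it stays in when let go. Leave the other pieces and the hammer on the bench where they lie.

Things in the scene. Friction and masses are not known exactly. Their poses are not given: they have to be found in the camera images.
- guard (a joint): hinge angle of the spatter guard (rad): 0 = shut, parallel to the bed 80 mm above it; grows as it swings up and away from the robot; upright (balance) at about 2.09; 2.53 = open against its stop, leaning back 25 degrees. About 0.35 kg, no latch or spring: let go before the balance point it falls shut, past it it falls open.
- guard_bar (a point): middle of the guard's handle bar: round, 12 mm thick, 110 mm long, parallel to the hinge and 165 mm from its axis, in the plane of the guard; the outer side of a U-shaped bail. 49 mm clear between bar and the edge of the 3 mm sheet, 98 mm clear between the side rods, some 70 mm clear below the bar when shut. Axes turn with the guard.
- guard_hinge (a point): middle of the guard's hinge axis, fixed on the jig at the top of the bed, 80 mm out from its surface. The hinge runs along this point's y. Axes as seat.
- seat (a point): on the surface of the jig's sloping bed (30 degrees, lower edge towards the robot), at the middle of where the bracket's plate belongs. Axes: x up the slope, away from the robot; y level to the left; z square out of the bed. Face of the 16 mm high lower ledge at x = -42 mm; faces of the 12 mm high side blocks at y = +-64 mm; cam stud's axis at x = +70 mm, y = 0.
- bracket_mid (a point): middle of the loose T-shaped steel bracket, half-way up, 26 mm above its underside, in the middle of its rib. Flat plate 80 mm (x) by 120 mm (y), 6 mm thick, with one upright rib along its middle: 8 mm thick (x), 100 mm long (y), its top 51 mm above the underside. z points up out of the plate; symmetric by half a turn about z. About 0.65 kg. It starts flat on the bench.
- stud_grip (a point): on the cam stud's axis, inside its black tee handle, at the height to grip, 62 mm out from the bed when unpushed. z points out of the bed, square to it; axes turn with the stud. The handle bar is 14 mm wide (x), 64 mm long (y), reaching from 12 mm below to 10 mm above this point. Lower down, a flat tongue reaches 50 mm from the axis along -y and a tail 30 mm along +y.
- stud_push (a joint): how far the cam stud is pushed in towards the bed (m): 0 = out, 0.010 = fully in. A spring pushes it out: 3 N at the start, 6 N fully in. Locked and let go, it stands at about 0.008, held by the keeper.
- stud_turn (a joint): turn of the cam stud (rad), clockwise as seen looking onto the bed from above: starts between 0 and 0.2 with the tongue across the slope; 1.57 = end stop, tongue pointing down the slope over the bracket's upper edge. Stiff to about 0.04 N m.
- tube: bystander: square steel tube offcut, 120 x 40 x 40 mm, lying on the bench, origin under its middle, x along it
- angle: bystander: steel angle offcut, 120 mm long, 40 x 40 mm, lying on the bench, origin under its middle, x along it
- hammer: bystander: hammer about 200 mm long, lying on the bench, x along it
- jig: the fixed steel jig, 215 x 220 mm, origin under its middle, z up; turned by up to 0.2 rad. Its bed is 185 mm up the slope by 220 mm, its surface 20 mm above the bench at the low edge and 112 mm at the top. At the top corners stand the two ears of the guard's hinge, 88 mm out from the bed, their inner faces 204 mm apart.
- keeper (a point): middle of the fixed keeper's top, on the bed just up-slope of the stud: 18 mm (x) by 40 mm (y), 16 to 27 mm out from the bed; axes as seat. Unless the stud is pushed in first, its tail runs into the keeper at about 0.4 rad; the keeper holds the stud in once it has been turned.
Mind the look-alikes: they are no part of the job. Several things look just like the part that bears bracket_mid: the one meant starts farthest to the robot's left.

How it is judged:
By the outcome, as a careful person would: the job done as asked, in the order asked, and still so for the second after the job is handed in, with the robot touching nothing.
It also fails if it takes over 72 s, if anything falls off the work surface, if the arm or the gripper's body presses on something with over 40 N, if the wrist force passes 120 N, or if a joint passes its speed limit or range.

## Working session

There is one attempt and no reset: what is moved stays moved. The work goes in short steps, Python scripts to look and compute and a tool call to move; the robot and the scene stay as the last step left them, time stands still between calls to the robot, and variables do not carry over. Pictures are saved under pics/ and viewed, and the job is handed in when it is done.

Besides the shell and the picture viewer there is one more tool, called after "Emit:" by a JSON object that holds its "method" and its "body", one argument or row to a line. send_rows: Moves the arm, as the interface text tells. Its arguments: {"type":"object","properties":{"deltas":{"type":"array"},"newtons":{"type":"number"}},"required":["deltas"]}

```bash
mkdir -p pics; ls; python3 - <<'E'
from station import manip, imaging
import cv2
print(manip.get_obs())
for n in ("side","top","wrist"):
    d=imaging.read_camera(n); cv2.imwrite(f"pics/{n}0.png",d["color"][:,:,::-1]); print(n,d["K"].tolist(),d["R"].tolist(),d["t"].tolist())
E
```

```text
pics
{'t': 0.0, 'joint_pos': array([-1.48750847,  0.42673788,  0.07383667,  1.60658837, -0.03408495,
        1.11085769, -0.06711021]), 'dq': array([ 2.86117890e-04, -3.04113054e-03,  6.62212588e-05, -1.83277048e-04,
        7.30743246e-04,  2.25881782e-03, -1.41379362e-04]), 'tau': array([-9.49633286e-04, -9.35843968e+01,  3.66602294e+00, -4.54184210e+01,
       -4.89316788e-02,  2.03141203e-02,  1.70588155e-04]), 'tool_pos': array([0.15563916, 0.65634727, 0.20477952]), 'eef_rot': array([ 4.53475608e-04,  7.84446176e-01,  6.20196543e-01, -4.88059619e-04]), 'contact_force': array([ 0.66879949, -0.47713464, -0.51467374]), 'wrist_torque': array([-0.00891327,  0.0057633 ,  0.03522624]), 'gripper_width': 0.9980494684877181}
side [[458.4456453781232, 0.0, 320.62467265974806], [0.0, 458.4456453781232, 237.94183723618187], [0.0, 0.0, 1.0]] [[-0.9295829917213729, -0.36846344916924473, -0.010495147861991525], [-0.2661547769358565, 0.6906261138580514, -0.6724560993637804], [0.25502371696876763, -0.6223104189097507, -0.7400625962037295]] [0.5338200845850937, 0.23820493897712172, 0.841556312241758]
top [[537.2648908672951, 0.0, 312.83684361470597], [0.0, 537.2648908672951, 244.39503876039961], [0.0, 0.0, 1.0]] [[-0.020449115736974038, -0.99976118764622, 0.007707226595596769], [-0.9873853059458007, 0.018984162589118905, -0.1571936995337516], [0.15700984449356445, -0.010824474444975729, -0.9875377154747542]] [-0.010706283254886968, 0.5874347940539387, 1.2247289387341274]
wrist [[371.64829954431775, 0.0, 316.9780593134412], [0.0, 371.64829954431775, 250.72148136487576], [0.0, 0.0, 1.0]] [[0.23078939751774769, 0.9730024279506722, -0.0015903444576942515], [0.9429540615632593, -0.22325847192625298, 0.24696820138331527], [0.23994560169911477, -0.05849726416896447, -0.9690222795735908]] [-0.6741522246232902, -0.025719453088628073, 0.39157020185032365]
```

View pics/side0.png

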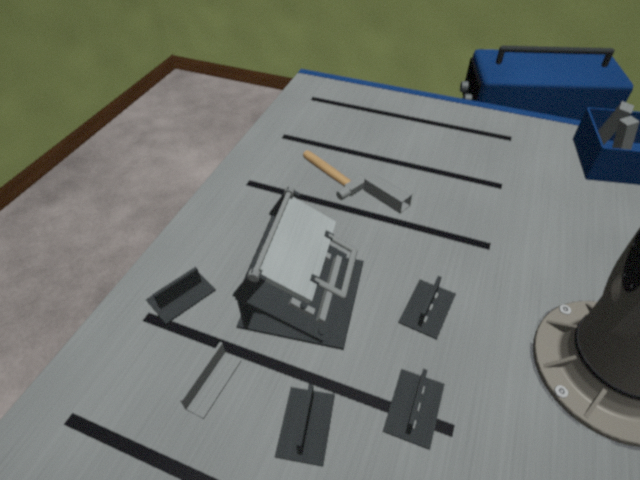

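View pics/top0.png

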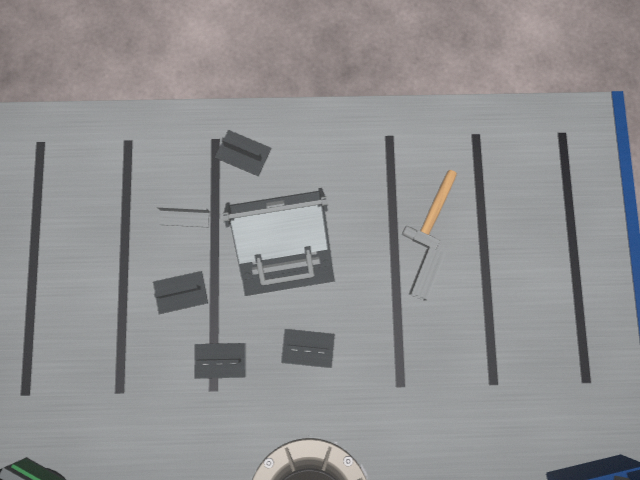

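View pics/wrist0.png

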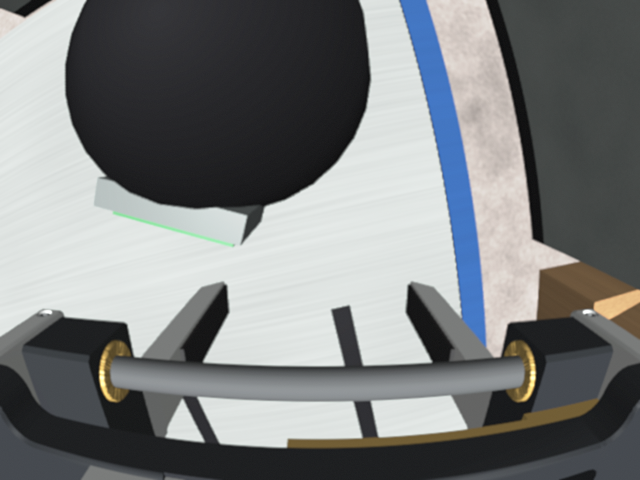

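```bash
cat > h.py <<'E'
import numpy as np, cv2
from station import manip, imaging
def cam(n): return imaging.read_camera(n)
def ray(d,u,v):
    R,t,K=map(np.array,(d["R"],d["t"],d["K"]))
    c=-R.T@t; p=np.linalg.inv(K)@[u,v,1]; r=R.T@p; return c,r/np.linalg.norm(r)
def onz(d,u,v,z):
    c,r=ray(d,u,v); return c+r*(z-c[2])/r[2]
def tri(d1,p1,d2,p2):
    c1,r1=ray(d1,*p1);c2,r2=ray(d2,*p2)
    s=np.linalg.lstsq(np.array([r1,-r2]).T,c2-c1,rcond=None)[0]
    a=c1+s[0]*r1;b=c2+s[1]*r2; return (a+b)/2,np.linalg.norm(a-b)
def proj(d,X):
    R,t,K=map(np.array,(d["R"],d["t"],d["K"]))
    p=K@(R@np.asarray(X)+t); return p[:2]/p[2]
def crop(d,x0,y0,w,h,s,name):
    c=d["color"][y0:y0+h,x0:x0+w,::-1]; cv2.imwrite("pics/"+name,cv2.resize(c,None,fx=s,fy=s,interpolation=cv2.INTER_CUBIC))
E
python3 - <<'E'
from h import *
T=cam("top");S=cam("side")
print("side cam",ray(S,320,240)); print("topcam",ray(T,312,244))
for n,p in dict(A=(243,152),B=(180,292),C=(220,360),D=(308,348)).items(): print(n,onz(T,*p,0.006))
for n,p in dict(A=(180,295),B=(305,425),C=(415,405),D=(428,307)).items(): print(n,onz(S,*p,0.006))
crop(T,130,170,220,150,3.6,"tcrop.png"); crop(S,220,170,160,200,3,"scrop.png"); crop(T,140,255,80,70,7,"tb.png"); crop(S,260,360,90,120,5,"sb.png")
g=cv2.cvtColor(T["color"],cv2.COLOR_RGB2GRAY); m=(g<85).astype(np.uint8)
cs,_=cv2.findContours(m,0,2)
for c in cs:
    if cv2.contourArea(c)>300: print(cv2.minAreaRect(c),cv2.contourArea(c))
E
```

```text
side cam (array([0.34501263, 0.5558919 , 0.78858923]), array([ 0.25509266, -0.61870102, -0.74305907]))
topcam (array([ 0.38751105, -0.00859864,  1.30188958]), array([ 0.15776746, -0.00928119, -0.98743267]))
A [0.83156288 0.14756153 0.006     ]
B [0.48383041 0.29884489 0.006     ]
C [0.32172725 0.20176391 0.006     ]
D [ 0.34523062 -0.00626005  0.006     ]
A [0.82860368 0.15213828 0.006     ]
B [0.48246152 0.30279996 0.006     ]
C [0.31859508 0.2019615  0.006     ]
D [ 0.34242333 -0.00481772  0.006     ]
((309.0, 471.5), (15.0, 60.0), 90.0) 565.5
((34.76057434082031, 472.45880126953125), (60.1668815612793, 20.255849838256836), 25.70995330810547) 566.0
((592.5, 466.5), (93.0, 25.0), -0.0) 1526.5
((219.5, 355.0), (24.0, 47.0), 90.0) 616.5
((181.06753540039062, 296.5223083496094), (20.902437210083008, 49.1219482421875), 77.31961059570312) 410.0
((32.76702117919922, 268.0165100097656), (8.427193641662598, 252.9392547607422), 3.5395586490631104) 1819.5
((123.5931167602539, 266.5031433105469), (8.097043991088867, 251.3640594482422), 1.941486120223999) 1726.5
((214.2870330810547, 224.95631408691406), (8.820650100708008, 172.06517028808594), 1.1306908130645752) 1052.0
((392.5679931640625, 215.4969024658203), (159.42630004882812, 7.6284871101379395), 87.39744567871094) 958.5
((484.315185546875, 259.0496520996094), (251.08078002929688, 7.993532657623291), 85.85537719726562) 1693.5
((573.6915283203125, 257.53033447265625), (250.93658447265625, 8.287873268127441), 84.38241577148438) 1764.0
((630.698974609375, 211.89846801757812), (242.50611877441406, 11.41147232055664), 83.40008544921875) 1963.5
```

View pics/tcrop.png

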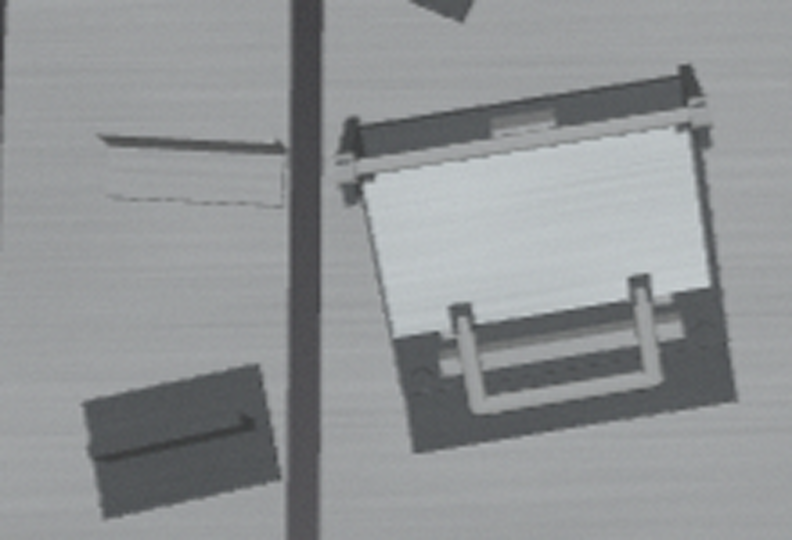

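View pics/scrop.png

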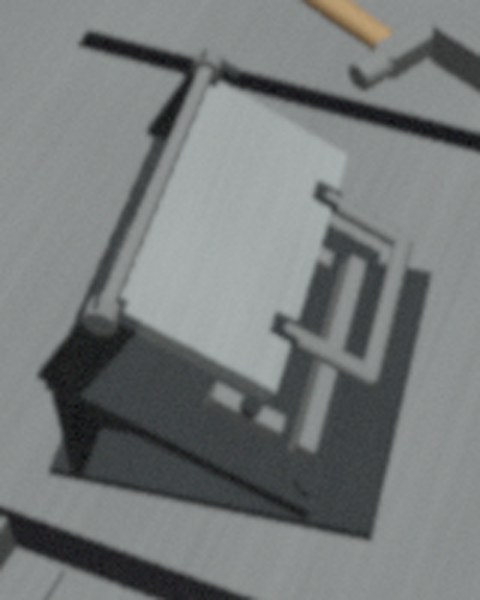

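View pics/tb.png

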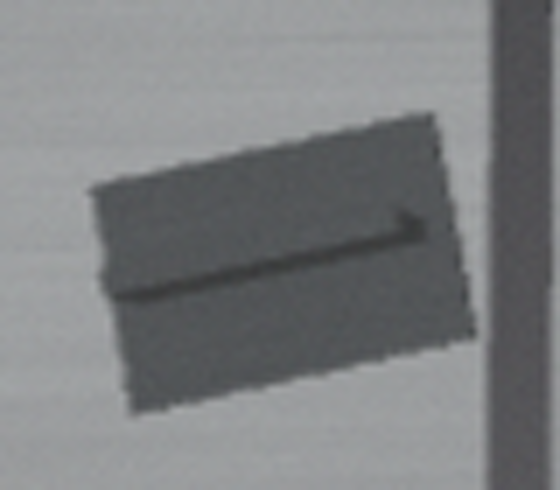

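View pics/sb.png

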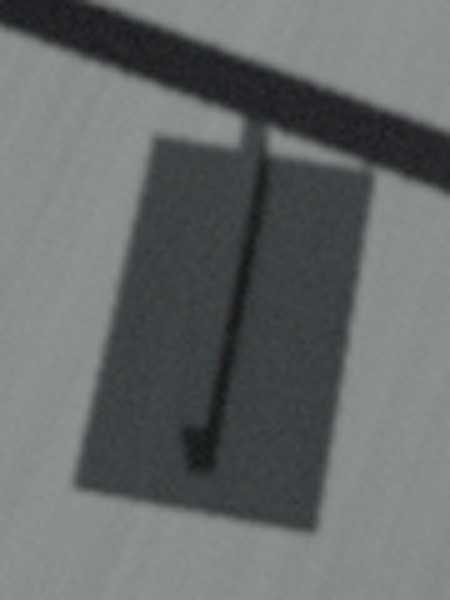

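```bash
python3 - <<'E'
from h import *
T=cam("top");S=cam("side")
t=lambda x,y:(130+x/3.6-.36,170+y/3.6-.36); s=lambda x,y:(220+x/3-.33,170+y/3-.33)
P={"hingeL":((343,163),(100,312)),"hingeR":((703,110),(208,64)),"barL":((482,408),(370,376)),"barR":((655,381),(403,246)),
"frontL":((413,452),(370,536)),"frontR":((736,402),(430,272)),"sheetL":((395,338),(275,390)),"sheetR":((712,287),(345,152)),"topL":((350,190),(0,0))}
for k,(a,b) in P.items():
    if k!="topL": print(k,*tri(T,t(*a),S,s(*b)))
c=[onz(T,140+x/7-.43,255+y/7-.43,.006) for x,y in [(92,187),(433,112),(475,338),(132,413)]]
c2=[onz(S,260+x/5-.4,360+y/5-.4,.006) for x,y in [(372,172),(155,135),(77,487),(315,530)]]
for q in(c,c2):
    print(np.round(q,4),np.mean(q,0)); 
    for i in range(4):
        e=q[(i+1)%4]-q[i]; print(np.linalg.norm(e),np.degrees(np.arctan2(e[1],e[0])))
E
```

```text
hingeL [0.63026353 0.16373751 0.18498031] 0.003480239549446632
hingeR [ 0.6599773  -0.04897417  0.18106137] 0.002090375609383134
barL [0.49339652 0.0905917  0.09667812] 0.00041925474531929747
barR [ 0.50864724 -0.01755445  0.09423847] 7.155245896108181e-05
frontL [0.47229926 0.14431596 0.00475846] 0.001741794416842909
frontR [ 0.50226639 -0.07217311  0.00797774] 0.000389764975615894
sheetL [0.53450991 0.14080977 0.12806586] 0.0003330415291976241
sheetR [ 0.56285474 -0.05328502  0.12922294] 0.0012499086976919605
[[0.5109 0.365  0.006 ]
 [0.5346 0.2481 0.006 ]
 [0.4565 0.2328 0.006 ]
 [0.4334 0.3493 0.006 ]] [0.48386625 0.29876976 0.006     ]
0.11927556839011486 -78.55707426890568
0.07956796602178016 -168.91481461194343
0.1188335969511565 101.22569063312321
0.07911588081736533 11.403838121641785
[[0.4559 0.2346 0.006 ]
 [0.5327 0.25   0.006 ]
 [0.5077 0.3672 0.006 ]
 [0.4316 0.3512 0.006 ]] [0.4819538  0.30074413 0.006     ]
0.07834771762002639 11.353368405066128
0.11985836823920612 102.05523892226036
0.07771083348924006 -168.09689356087486
0.11910664799880182 -78.24843707044279
```

Candidates that look like the bracket in the top picture are A (243,152), B (180,292), C (220,360) and D (308,348). B has the largest y (0.30 m), and its crop shows a plain T-bracket, so B is the one to use. The guard comes first: its bar is at about (0.503, 0.037, 0.098) and the jig yaw is 0.139.

Emit:
{"method": "send_rows", "body": {
  "deltas": [
    [35,-25,0,0,0,-0.12,94],
    [70,-50,0,0,0,-0.24,94],
    [105,-76,0,0,0,-0.36,94],
    [140,-101,0,0,0,-0.48,94],
    [174,-126,0,0,0,-0.6,94]
  ],
  "newtons": 15
}}

```text
t: 0.77
tool_pos: [0.3258, 0.5332, 0.2056]
eef_rot: [-0.0, 0.934, 0.358, -0.0]
contact_force: [0.3, 0.6, 0.5]
gripper_width: 1.002
```

Emit:
{"method": "send_rows", "body": {
  "deltas": [
    [20,-35,0,0,0,-0.12,60],
    [40,-70,0,0,0,-0.24,60],
    [60,-105,0,0,0,-0.36,60],
    [80,-140,0,0,0,-0.48,60],
    [100,-175,0,0,0,-0.6,60]
  ]
}}

```text
t: 1.18
tool_pos: [0.4264, 0.3564, 0.2057]
eef_rot: [-0.0, 0.998, 0.063, 0.0]
contact_force: [0.7, 0.7, 0.3]
gripper_width: 0.679
```

Emit:
{"method": "send_rows", "body": {
  "deltas": [
    [10,-40,0,0,0,0.01,40],
    [20,-80,0,0,0,0.01,40],
    [30,-120,0,0,0,0.01,40],
    [40,-160,0,0,0,0.01,40],
    [50,-200,0,0,0,0.01,40]
  ]
}}

```text
t: 1.6
tool_pos: [0.4765, 0.1544, 0.206]
eef_rot: [-0.001, 0.998, 0.068, 0.0]
contact_force: [1.7, -0.1, 1.2]
gripper_width: 0.426
```

Emit:
{"method": "send_rows", "body": {
  "deltas": [
    [10,-40,0,0,0,0.0,40],
    [20,-80,-20,0,0,0.0,40],
    [27,-119,-40,0,0,0,40],
    [27,-119,-50,0,0,0,40]
  ]
}}

```text
t: 1.93
tool_pos: [0.5039, 0.0295, 0.1555]
eef_rot: [-0.0, 0.998, 0.065, 0.001]
contact_force: [0.1, -0.5, -0.6]
gripper_width: 0.426
```

```bash
python3 - <<'E'
from h import *
o=manip.get_obs(); print(o["tool_pos"],o["joint_pos"])
T=cam("top");S=cam("side");W=cam("wrist")
crop(T,180,170,200,150,4,"t1.png"); crop(S,220,150,200,200,3,"s1.png"); cv2.imwrite("pics/w1.png",W["color"][:,:,::-1])
E
```

```text
[0.50388228 0.02952942 0.1555035 ] [-0.7343878   0.23211282  0.63644275  2.06346826 -0.17657232  0.89634079
  0.13058925]
```

View pics/s1.png

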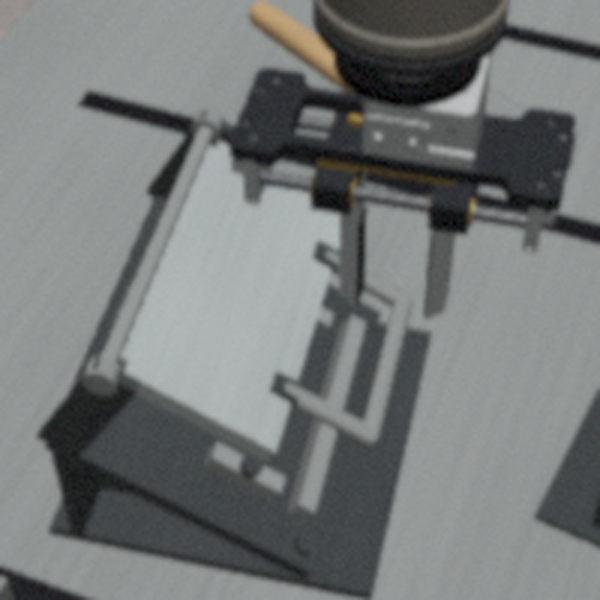

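View pics/w1.png

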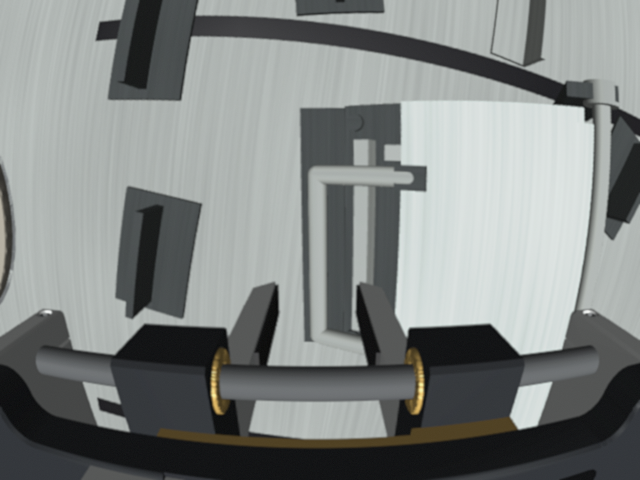

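Emit:
{"method": "send_rows", "body": {
  "deltas": [
    [-1,8,-25,0,0,0.01,40],
    [-1,8,-50,0,0,0.01,40],
    [-1,8,-76,0,0,0.01,40],
    [-1,8,-76,0,0,0.01,40]
  ]
}}

```text
t: 2.42
tool_pos: [0.5002, 0.0443, 0.0769]
eef_rot: [-0.0, 0.997, 0.074, -0.003]
contact_force: [-1.4, -0.1, -1.4]
gripper_width: 0.426
```

```bash
python3 - <<'E'
from h import *
o=manip.get_obs(); print(o["tool_pos"],o["contact_force"])
W=cam("wrist");S=cam("side")
crop(S,220,150,200,200,3,"s2.png"); cv2.imwrite("pics/w2.png",W["color"][:,:,::-1])
E
```

```text
[0.50022211 0.04427715 0.07691046] [-1.41539655 -0.10639518 -1.39837784]
```

View pics/s2.png

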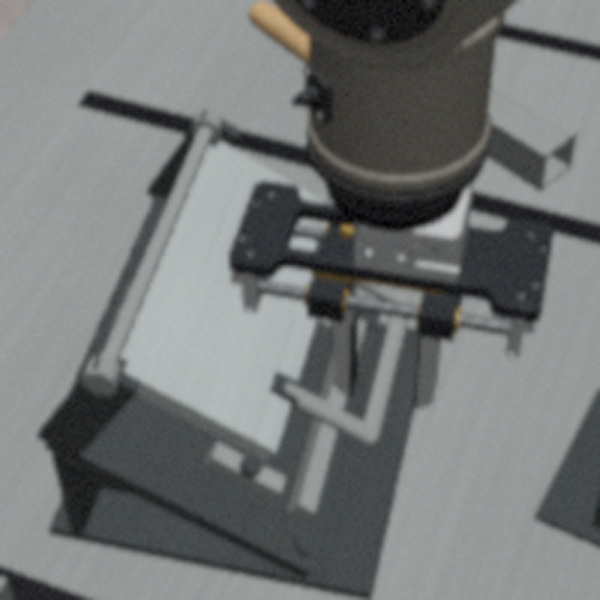

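View pics/w2.png

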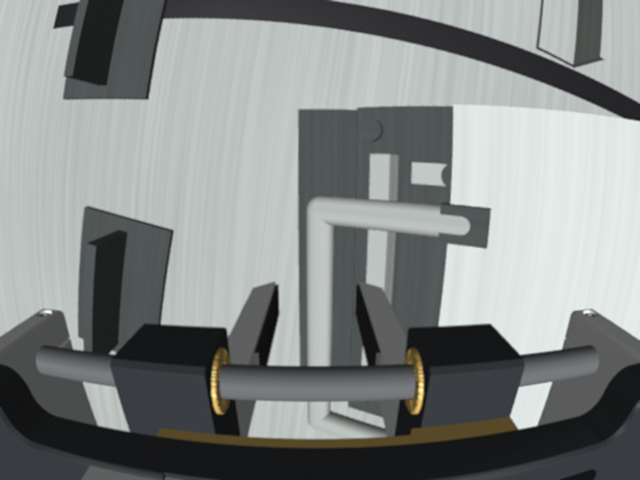

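The bar runs between the fingers at about wrist pixel (320,330) and is clear of both. I'll close on it.

Emit:
{"method": "send_rows", "body": {
  "deltas": [
    [0,0,0,0,0,0,4],
    [0,0,0,0,0,0,4],
    [0,0,0,0,0,0,4],
    [0,0,0,0,0,0,4],
    [0,0,0,0,0,0,4]
  ],
  "newtons": 20
}}

```text
t: 2.93
tool_pos: [0.5015, 0.0436, 0.0807]
eef_rot: [-0.001, 0.997, 0.073, -0.001]
contact_force: [-1.7, 0.3, 15.5]
gripper_width: 0.122
```

```bash
python3 - <<'E'
from h import *
o=manip.get_obs(); print(o["tool_pos"],o["contact_force"],o["gripper_width"])
# arc: bar from current grasp about hinge
yaw=.139; ux=np.array([np.cos(yaw),np.sin(yaw)])
g=o["tool_pos"]
H=165
for th in np.arange(0,2.5,.1):
    a=np.pi+np.pi/6-th   # direction hinge->bar in (u,z): shut = (-cos30,-sin30)
    du=H*(np.cos(a)+np.cos(np.pi/6)); dz=H*(np.sin(a)+.5)
    print(round(th,2),np.round([du*ux[0],du*ux[1],dz],0))
E
```

```text
[0.5015141  0.04364865 0.08068311] [-1.69164607  0.25491761 15.53372392] 0.12211070723722471
0.0 [-0. -0.  0.]
0.1 [-7. -1. 15.]
0.2 [-13.  -2.  30.]
0.3 [-18.  -2.  46.]
0.4 [-21.  -3.  62.]
0.5 [-22.  -3.  79.]
0.6 [-21.  -3.  95.]
0.7 [-19.  -3. 111.]
0.8 [-16.  -2. 128.]
0.9 [-10.  -1. 143.]
1.0 [ -4.  -1. 158.]
1.1 [  5.   1. 172.]
1.2 [ 14.   2. 186.]
1.3 [ 25.   3. 198.]
1.4 [ 37.   5. 209.]
1.5 [ 50.   7. 219.]
1.6 [ 64.   9. 228.]
1.7 [ 79.  11. 235.]
1.8 [ 94.  13. 240.]
1.9 [110.  15. 244.]
2.0 [126.  18. 247.]
2.1 [142.  20. 247.]
2.2 [159.  22. 247.]
2.3 [175.  24. 244.]
2.4 [191.  27. 240.]
```

Emit:
{"method": "send_rows", "body": {
  "deltas": [
    [-4,0,8,0,0,0,4],
    [-7,-1,15,0,0,0,4],
    [-13,-2,30,0,0,0,4],
    [-18,-2,46,0,0,0,4],
    [-21,-3,62,0,0,0,4]
  ]
}}

```text
t: 3.35
tool_pos: [0.4806, 0.0405, 0.1441]
eef_rot: [-0.001, 0.997, 0.073, -0.001]
contact_force: [7.9, 4.4, -1.8]
gripper_width: 0.124
```

```bash
python3 - <<'E'
from h import *
S=cam("side")
crop(S,220,100,200,200,3,"s3.png")
o=manip.get_obs(); print(o["tool_pos"],o["contact_force"],o["gripper_width"])
E
```

```text
[0.48051477 0.04052708 0.14635122] [-4.88895678 -2.87442781  0.42872905] 0.12138874163494105
```

View pics/s3.png

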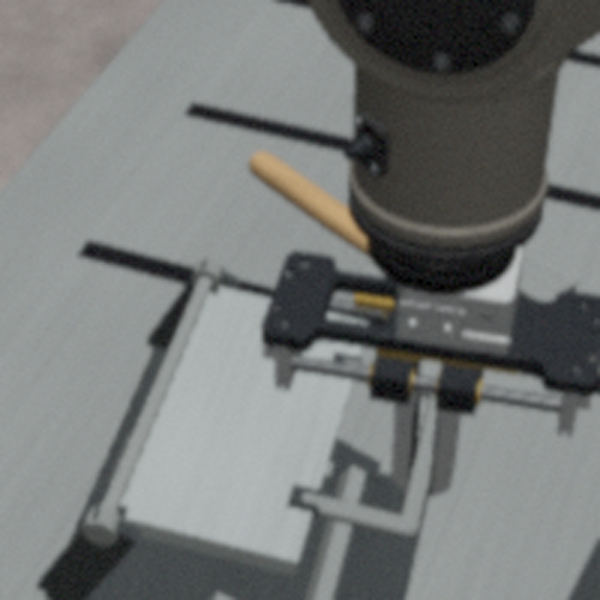

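Emit:
{"method": "send_rows", "body": {
  "deltas": [
    [-1,0,13,0,0,0,4],
    [0,0,29,0,0,0,4],
    [2,0,45,0,0,0,4],
    [5,1,62,0,0,0,4],
    [11,2,77,0,0,0,4]
  ]
}}

```text
t: 3.82
tool_pos: [0.4914, 0.042, 0.2248]
eef_rot: [-0.002, 0.997, 0.072, 0.0]
contact_force: [2.0, -3.2, -4.6]
gripper_width: 0.12
```

Emit:
{"method": "send_rows", "body": {
  "deltas": [
    [6,0,15,0,0,0,4],
    [15,2,29,0,0,0,4],
    [24,3,43,0,0,0,4],
    [35,4,55,0,0,0,4],
    [47,6,66,0,0,0,4]
  ]
}}

```text
t: 4.23
tool_pos: [0.5386, 0.0485, 0.2917]
eef_rot: [-0.002, 0.997, 0.072, 0.001]
contact_force: [1.6, 0.4, -7.3]
gripper_width: 0.122
```

Emit:
{"method": "send_rows", "body": {
  "deltas": [
    [13,2,8,0,0,0,4],
    [27,4,17,0,0,0,4],
    [42,6,24,0,0,0,4],
    [57,8,29,0,0,0,4],
    [73,10,33,0,0,0,4]
  ]
}}

```text
t: 4.65
tool_pos: [0.6118, 0.0586, 0.326]
eef_rot: [-0.003, 0.997, 0.072, 0.001]
contact_force: [-2.0, 0.6, 3.6]
gripper_width: 0.12
```

Emit:
{"method": "send_rows", "body": {
  "deltas": [
    [16,2,2,0,0,0,4],
    [32,5,3,0,0,0,4],
    [49,7,2,0,0,0,4],
    [65,9,0,0,0,0,4],
    [77,11,-3,0,0,0,4]
  ]
}}

```text
t: 5.07
tool_pos: [0.6895, 0.0695, 0.3233]
eef_rot: [-0.002, 0.997, 0.072, 0.001]
contact_force: [-0.0, -1.9, 0.7]
gripper_width: 0.121
```

```bash
python3 - <<'E'
from h import *
S=cam("side")
crop(S,180,50,240,240,2.5,"s4.png")
o=manip.get_obs(); print(o["tool_pos"],o["contact_force"],o["gripper_width"])
E
```

```text
[0.69102689 0.0696455  0.32249937] [5.33816614 0.17944294 7.15624675] 0.12015789320373421
```

View pics/s4.png

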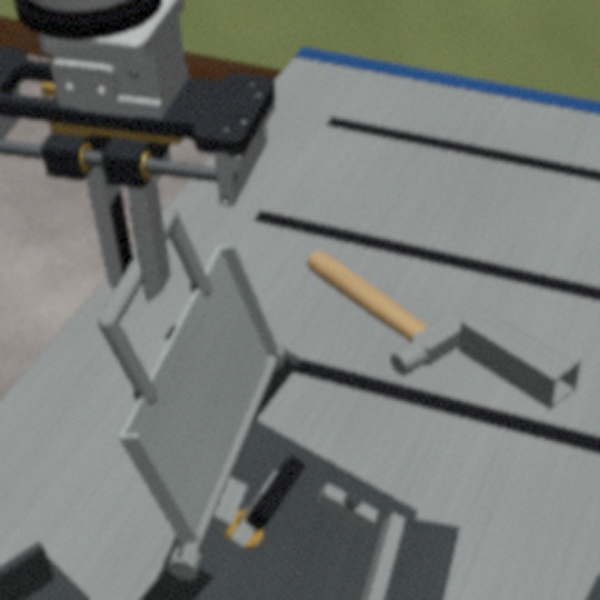

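Emit:
{"method": "send_rows", "body": {
  "deltas": [
    [2,0,0,0,0,0,50],
    [6,0,0,0,0,0,50],
    [10,1,5,0,0,0,50],
    [10,1,15,0,0,0,50],
    [10,1,30,0,0,0,50]
  ]
}}

```text
t: 5.53
tool_pos: [0.7005, 0.0709, 0.3528]
eef_rot: [-0.002, 0.997, 0.072, 0.0]
contact_force: [-0.9, -1.0, 0.4]
gripper_width: 0.44
```

Emit:
{"method": "send_rows", "body": {
  "deltas": [
    [0,0,30,0,0,0,70],
    [0,0,60,0,0,0,70],
    [-10,30,70,0,0,0,70],
    [-25,60,70,0,0,0,70],
    [-40,95,70,0,0,0,70]
  ]
}}

```text
t: 5.95
tool_pos: [0.6602, 0.165, 0.4251]
eef_rot: [-0.002, 0.997, 0.071, 0.002]
contact_force: [1.3, -0.2, -0.1]
gripper_width: 0.741
```

```bash
python3 - <<'E'
from h import *
S=cam("side");T=cam("top")
crop(S,180,80,240,240,2.5,"s5.png");crop(T,180,140,200,170,4,"t5.png")
o=manip.get_obs(); print(o["tool_pos"],o["contact_force"],o["gripper_width"],o["joint_pos"])
E
```

```text
[0.65828214 0.17281952 0.42396313] [ 0.54108559  0.81889602 -1.12197065] 0.7430725819217044 [-0.78893415  0.38135482  0.65692363  1.29954502 -0.2363221   1.53406729
 -0.00652054]
```

View pics/s5.png

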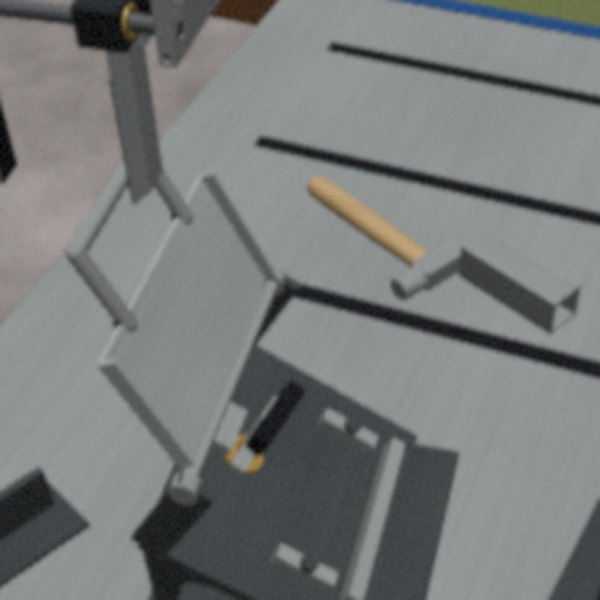

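View pics/t5.png

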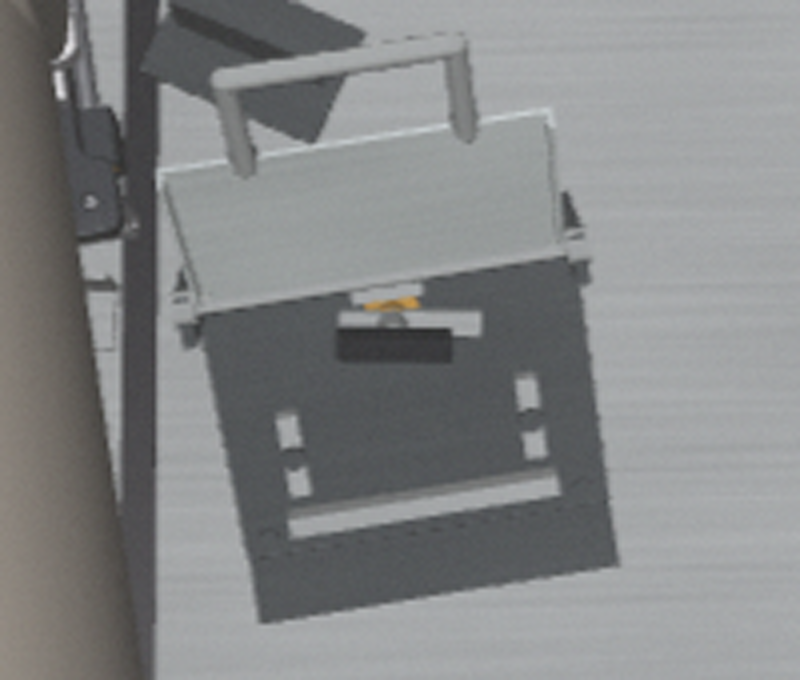

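```bash
python3 - <<'E'
from h import *
S=cam("side");T=cam("top")
crop(T,235,205,100,75,8,"t6.png");crop(S,250,220,100,100,6,"s6.png")
E
```

```text
(no output)
```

View pics/t6.png

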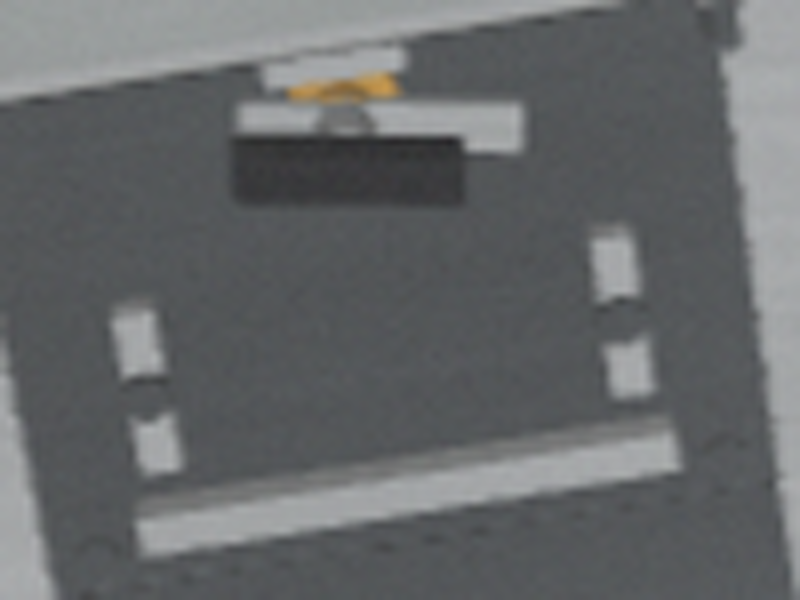

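View pics/s6.png

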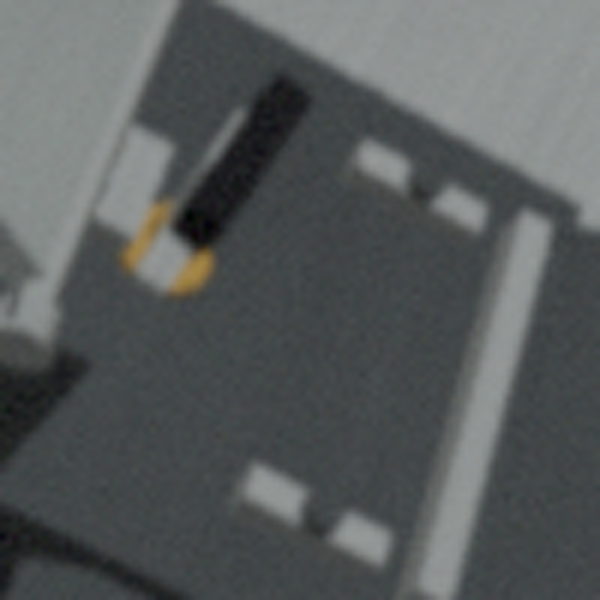

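```bash
python3 - <<'E'
from h import *
S=cam("side");T=cam("top")
t=lambda x,y:(235+x/8-.44,205+y/8-.44); s=lambda x,y:(250+x/6-.42,220+y/6-.42)
P={"LbU":((150,305),(264,462)),"LbD":((184,468),(395,535)),"RbU":((590,237),(352,160)),"RbD":((610,397),(482,232)),
"LeL":((137,518),(415,590)),"LeR":((672,432),(523,210)),
"h1":((235,138),(175,225)),"h2":((462,140),(283,75)),"h3":((463,205),(312,97)),"h4":((233,203),(205,250)),"kL":((262,85),(97,217)),"kR":((408,65),(130,130))}
X={k:tri(T,t(*a),S,s(*b)) for k,(a,b) in P.items()}
yaw=.139;c,s_=np.cos(yaw),np.sin(yaw)
xs=np.array([c*.8660,s_*.8660,.5]);ys=np.array([-s_,c,0]);zs=np.cross(xs,ys)
X={k:v for k,v in X.items()}
for k,(p,e) in X.items(): print(k,np.round(p,4),round(e,4),"jig:",np.round([p@xs,p@ys,p@zs],4))
E
```

```text
LbU [0.5859 0.1145 0.0768] 0.0061 jig: [ 0.5547  0.0322 -0.2316]
LbD [0.5433 0.1079 0.0492] 0.0031 jig: [ 0.5035  0.0316 -0.2339]
RbU [ 0.6061 -0.0121  0.0765] 0.0008 jig: [ 0.5566 -0.096  -0.233 ]
RbD [ 0.5614 -0.0174  0.0517] 0.0033 jig: [ 0.5053 -0.095  -0.2321]
LeL [0.53   0.1223 0.0454] 0.0017 jig: [ 0.4919  0.0477 -0.2316]
LeR [ 0.552  -0.0353  0.0475] 0.0018 jig: [ 0.4929 -0.1114 -0.2298]
h1 [0.623  0.0848 0.1428] 0.0023 jig: [ 0.6159 -0.0023 -0.1907]
h2 [0.617  0.0217 0.1502] 0.0078 jig: [ 0.6069 -0.064  -0.177 ]
h3 [0.6033 0.0226 0.1451] 0.001 jig: [ 0.5926 -0.0612 -0.1747]
h4 [0.6089 0.0867 0.1382] 0.0041 jig: [ 0.6017  0.0015 -0.1879]
kL [0.6466 0.0801 0.1295] 0.0099 jig: [ 0.6289 -0.0102 -0.2136]
kR [0.6537 0.0399 0.1252] 0.0124 jig: [ 0.628 -0.051 -0.218]
```

Emit:
{"method": "send_rows", "body": {
  "deltas": [
    [-32,23,0,0,0,0.03,50],
    [-64,46,-10,0,0,0.06,50],
    [-96,69,-30,0,0,0.06,50],
    [-128,92,-60,0,0,0.06,50],
    [-158,115,-90,0,0,0.06,50]
  ]
}}

```text
t: 6.67
tool_pos: [0.5124, 0.2714, 0.3442]
eef_rot: [-0.003, 0.995, 0.101, 0.001]
contact_force: [0.9, 0.6, -0.9]
gripper_width: 0.536
```

Emit:
{"method": "send_rows", "body": {
  "deltas": [
    [-16,12,-40,0,0,0,50],
    [-17,12,-80,0,0,0,50],
    [-17,12,-120,0,0,0,50],
    [-17,12,-160,0,0,0,50],
    [-17,12,-200,0,0,0,50]
  ]
}}

```text
t: 7.08
tool_pos: [0.4961, 0.2822, 0.1432]
eef_rot: [-0.003, 0.995, 0.1, 0.002]
contact_force: [1.1, 2.1, -0.5]
gripper_width: 0.536
```

```bash
python3 - <<'E'
from h import *
o=manip.get_obs(); print(o["tool_pos"],o["eef_rot"],o["joint_pos"])
S=cam("side");T=cam("top");W=cam("wrist")
cv2.imwrite("pics/w7.png",W["color"][:,:,::-1]);crop(S,240,300,180,180,3.3,"s7.png")
E
```

```text
[0.49605327 0.28217484 0.14317036] [-0.00277285  0.99500251  0.09979037  0.0020507 ] [-1.05389649  0.35269352  0.52802595  1.93354754 -0.22694478  0.90663353
 -0.2128634 ]
```

View pics/w7.png

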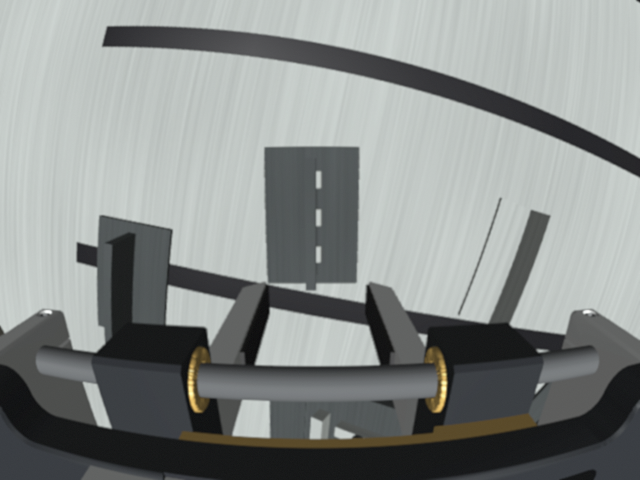

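View pics/s7.png

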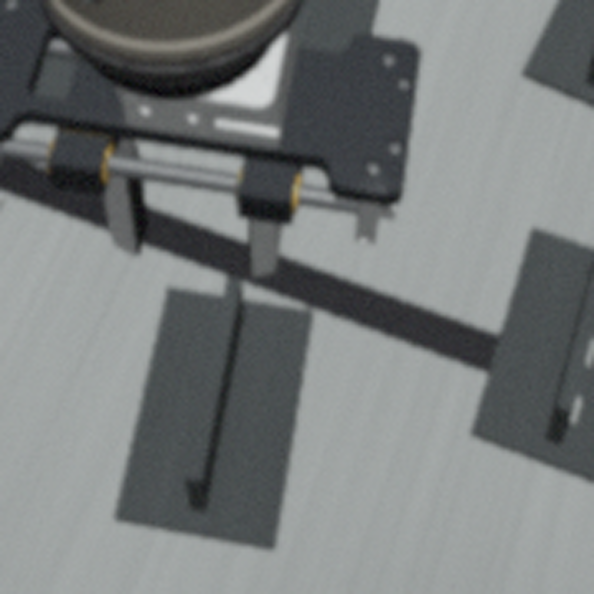

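Emit:
{"method": "send_rows", "body": {
  "deltas": [
    [-10,14,-20,0,0,0,50],
    [-13,18,-40,0,0,0,50],
    [-13,18,-60,0,0,0,50],
    [-13,18,-70,0,0,0,50]
  ]
}}

```text
t: 7.57
tool_pos: [0.4831, 0.3001, 0.0743]
eef_rot: [-0.002, 0.995, 0.1, 0.001]
contact_force: [0.8, 0.0, 0.3]
gripper_width: 0.533
```

```bash
python3 - <<'E'
from h import *
o=manip.get_obs(); print(o["tool_pos"],o["eef_rot"])
S=cam("side");W=cam("wrist")
cv2.imwrite("pics/w8.png",W["color"][:,:,::-1]);crop(S,240,300,180,180,3.3,"s8.png")
E
```

```text
[0.48305241 0.3000659  0.07430844] [-1.59742907e-03  9.95020182e-01  9.96592323e-02  5.67979360e-04]
```

View pics/w8.png

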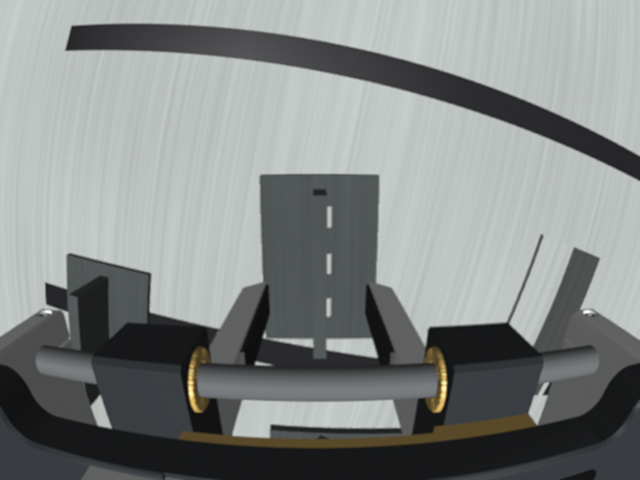

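View pics/s8.png

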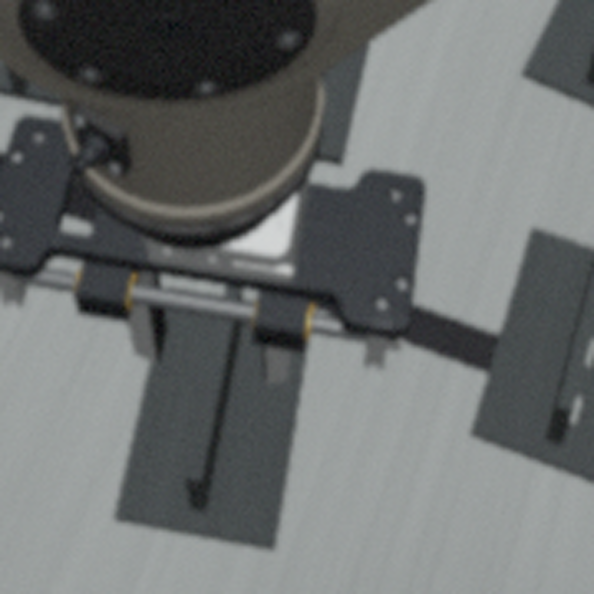

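Emit:
{"method": "send_rows", "body": {
  "deltas": [
    [0,0,-30,0,0,0,50],
    [0,0,-50,0,0,0,50],
    [0,0,-58,0,0,0,50],
    [0,0,-58,0,0,0,50]
  ]
}}

```text
t: 8.0
tool_pos: [0.4832, 0.299, 0.0164]
eef_rot: [-0.001, 0.995, 0.099, -0.0]
contact_force: [0.3, 0.2, 1.6]
gripper_width: 0.53
```

Emit:
{"method": "send_rows", "body": {
  "deltas": [
    [0,0,0,0,0,0,0],
    [0,0,0,0,0,0,0],
    [0,0,0,0,0,0,0],
    [0,0,0,0,0,0,0],
    [0,0,0,0,0,0,0]
  ],
  "newtons": 50
}}

```text
t: 8.42
tool_pos: [0.4835, 0.2993, 0.0171]
eef_rot: [-0.001, 0.995, 0.099, 0.0]
contact_force: [0.3, 0.5, 0.2]
gripper_width: 0.212
```

```bash
python3 - <<'E'
from h import *
o=manip.get_obs(); print(o["tool_pos"],o["eef_rot"],o["contact_force"],o["gripper_width"]*94)
S=cam("side");W=cam("wrist")
cv2.imwrite("pics/w9.png",W["color"][:,:,::-1]);crop(S,240,300,180,180,3.3,"s9.png")
E
```

```text
[0.48349532 0.29932282 0.01709289] [-1.18337390e-03  9.95081753e-01  9.90498295e-02  1.90192060e-04] [0.30998534 0.49871546 0.21903449] 19.951156935359627
```

View pics/w9.png

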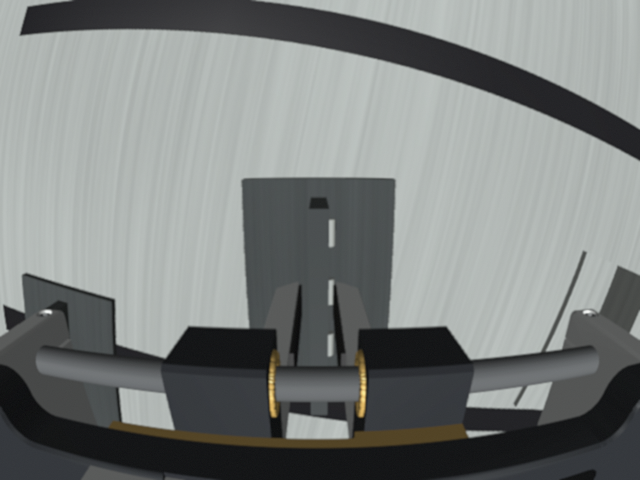

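Emit:
{"method": "send_rows", "body": {
  "deltas": [
    [0,0,0,0,0,0,0],
    [0,0,0,0,0,0,0],
    [0,0,0,0,0,0,0],
    [0,0,0,0,0,0,0],
    [0,0,0,0,0,0,0]
  ],
  "newtons": 50
}}

```text
t: 8.93
tool_pos: [0.4834, 0.2992, 0.0168]
eef_rot: [-0.001, 0.995, 0.099, 0.0]
contact_force: [-0.1, -0.5, 1.7]
gripper_width: 0.08
```

Emit:
{"method": "send_rows", "body": {
  "deltas": [
    [0,0,10,0,0,0,0],
    [0,0,40,0,0,0,0],
    [0,0,80,0,0,0,0],
    [0,0,120,0,0,0,0],
    [0,0,150,0,0,0,0]
  ]
}}

```text
t: 9.35
tool_pos: [0.4834, 0.2986, 0.1698]
eef_rot: [-0.001, 0.995, 0.099, 0.0]
contact_force: [0.8, 0.8, -7.8]
gripper_width: 0.08
```

```bash
python3 - <<'E'
from h import *
o=manip.get_obs(); print(o["tool_pos"],o["eef_rot"],o["contact_force"],o["gripper_width"]*94,o["joint_pos"])
S=cam("side");T=cam("top");W=cam("wrist")
cv2.imwrite("pics/w10.png",W["color"][:,:,::-1]);crop(S,200,280,220,200,3,"s10.png")
yaw=.139;c,s_=np.cos(yaw),np.sin(yaw)
xs=np.array([c*.8660,s_*.8660,.5]);ys=np.array([-s_,c,0]);zs=np.cross(xs,ys)
Se=xs*.5344+ys*-.0318+zs*-.2455
print("seat",Se)
print("TCP at seat out 20, 60:",Se+zs*.017,Se+zs*.07, Se+xs*.07+zs*.062)
E
```

```text
[0.4834171  0.29858915 0.16978082] [-1.04951610e-03  9.95125859e-01  9.86071306e-02  2.40715267e-04] [ 0.7994365   0.79660476 -7.80751424] 7.533230046630564 [-1.10961968  0.31860537  0.54551859  1.91161499 -0.2012574   0.96330592
 -0.27349056]
seat [0.58429887 0.04963499 0.054597  ]
TCP at seat out 20, 60: [0.57588085 0.04845729 0.069319  ] [0.54963644 0.04478564 0.115217  ] [0.61363319 0.05373892 0.143289  ]
```

View pics/w10.png

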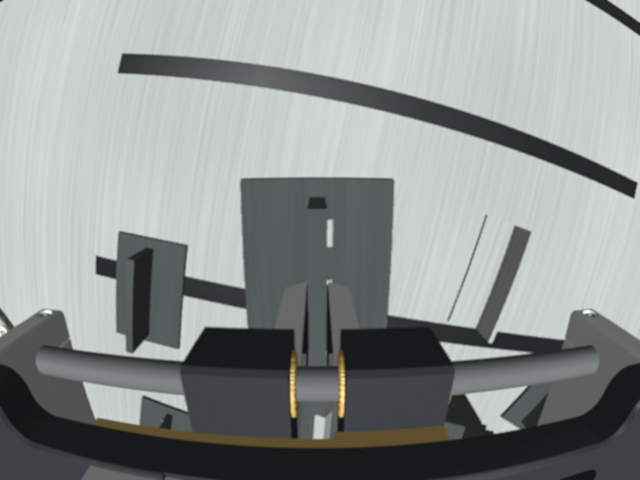

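View pics/s10.png

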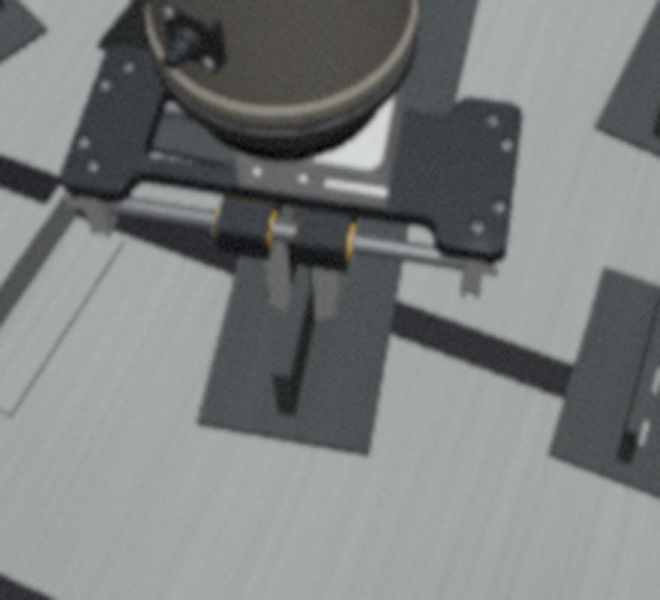

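Emit:
{"method": "send_rows", "body": {
  "deltas": [
    [8,-40,10,0,0,-0.03,0],
    [16,-80,25,0,0,-0.06,0],
    [24,-120,40,0,0,-0.06,0],
    [32,-160,45,0,0,-0.06,0],
    [40,-200,45,0,0,-0.06,0]
  ]
}}

```text
t: 9.92
tool_pos: [0.5228, 0.1004, 0.2134]
eef_rot: [-0.002, 0.998, 0.07, 0.001]
contact_force: [1.9, -0.9, -7.8]
gripper_width: 0.081
```

```bash
cat >> h.py <<'E'
from scipy.spatial.transform import Rotation as Ro
yaw=.139;c_,s_=np.cos(yaw),np.sin(yaw)
xs=np.array([c_*.8660254,s_*.8660254,.5]);ys=np.array([-s_,c_,0]);zs=np.cross(xs,ys)
Se=xs*.5344+ys*-.0318+zs*-.2455
def jig(p): p=np.asarray(p)-Se; return np.array([p@xs,p@ys,p@zs])
Rt=np.array([xs,-ys,-zs]).T   # tool x up-slope, z into bed
def delta(target,Rtar=Rt):
    o=manip.get_obs(); q=o["eef_rot"]; Rn=Ro.from_quat([q[1],q[2],q[3],q[0]])
    dr=(Ro.from_matrix(Rtar)*Rn.inv()).as_rotvec()
    print("d mm",np.round((np.asarray(target)-o["tool_pos"])*1000,1),"rot",np.round(dr,4),"jigTCP",np.round(jig(o["tool_pos"])*1000,1),"F",np.round(o["contact_force"],1),"w",round(o["gripper_width"]*94,1),"t",o["t"])
E
python3 - <<'E'
from h import *
delta(Se+zs*.12+xs*.003); print(manip.get_obs()["joint_pos"])
E
```

```text
d mm [  4.7 -58.8 -53.4] rot [ 0.0681 -0.5173 -0.0014] jigTCP [ 32.7  58.8 164.5] F [ 1.9 -0.9 -7.8] w 7.6 t 9.9167
[-0.88190434  0.20892382  0.66702795  1.94701397 -0.15491551  1.03262197
 -0.00667487]
```

Emit:
{"method": "send_rows", "body": {
  "deltas": [
    [1,-12,0,0.0136,-0.1035,0,0],
    [2,-24,0,0.0272,-0.207,0,0],
    [3,-36,0,0.0409,-0.3104,0,0],
    [4,-48,0,0.0545,-0.4138,0,0],
    [5,-59,0,0.0681,-0.5173,0,0]
  ]
}}

```text
t: 10.33
tool_pos: [0.5258, 0.0415, 0.212]
eef_rot: [-0.019, 0.963, 0.068, 0.259]
contact_force: [1.9, -2.9, -8.0]
gripper_width: 0.083
```

Emit:
{"method": "send_rows", "body": {
  "deltas": [
    [0,0,0,0,0,0,0],
    [0,0,0,0,0,0,0]
  ]
}}

```text
t: 10.5
tool_pos: [0.5227, 0.0404, 0.2094]
eef_rot: [-0.019, 0.964, 0.068, 0.257]
contact_force: [1.0, 0.3, -7.4]
gripper_width: 0.081
```

```bash
python3 - <<'E'
from h import *
delta(Se+zs*.12+xs*.003); print(manip.get_obs()["joint_pos"])
S=cam("side");T=cam("top");W=cam("wrist")
cv2.imwrite("pics/w11.png",W["color"][:,:,::-1]);crop(S,200,120,220,220,2.7,"s11.png");crop(T,180,140,200,170,4,"t11.png")
E
```

```text
d mm [  4.8   1.3 -49.4] rot [-0.0007 -0.003  -0.0025] jigTCP [ 23.4  -0.6 165.3] F [ 1.   0.3 -7.4] w 7.6 t 10.5
[-0.88206527 -0.1579601   0.60678892  2.36254471  0.37165773  0.4131081
 -0.41998693]
```

View pics/s11.png

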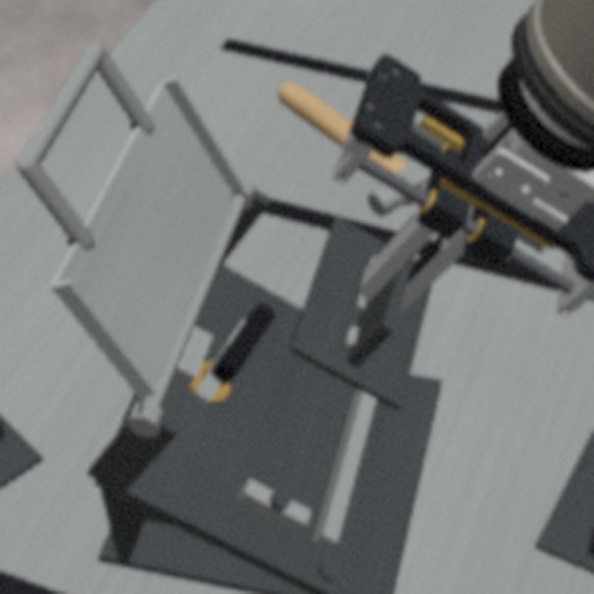

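View pics/w11.png

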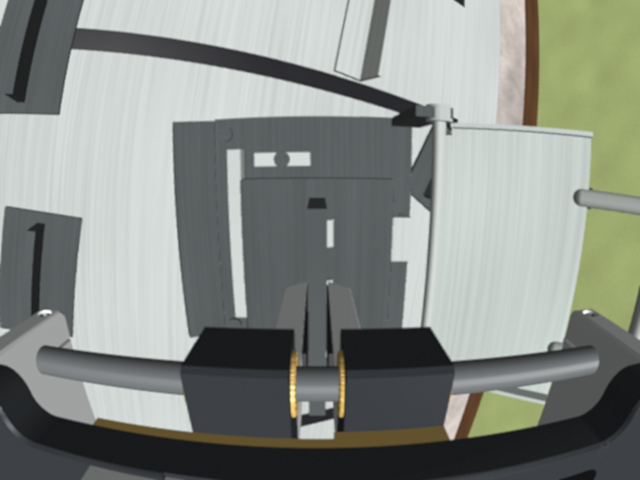

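View pics/t11.png

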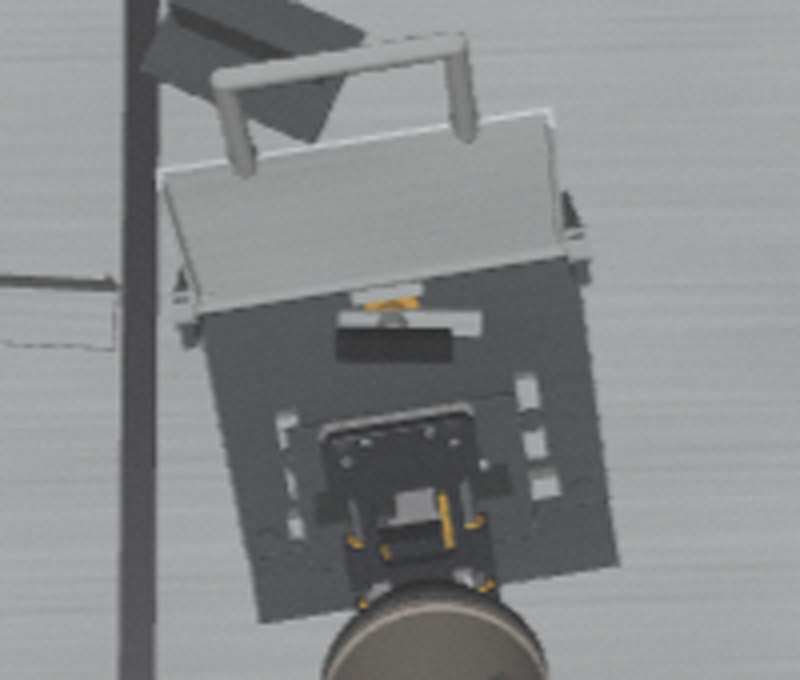

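```bash
python3 - <<'E'
from h import *
S=cam("side");T=cam("top")
def onplane(d,u,v,out):
    c,r=ray(d,u,v); a=(Se+zs*out-c)@zs/(r@zs); return jig(c+a*r)*1000
tc=jig(manip.get_obs()["tool_pos"])*1000; print(tc)
for p in [(293,348),(398,406)]: print("S",onplane(S,200+p[0]/2.7,120+p[1]/2.7,.151))
crop(S,285,190,80,90,7,"s12.png"); crop(T,220,220,110,60,7,"t12.png")
E
```

```text
[ 28.1765256    0.31583836 165.50734061]
S [ 59.25429512  57.79716498 150.99999901]
S [-17.86766721  57.33782781 150.99999901]
```

View pics/s12.png

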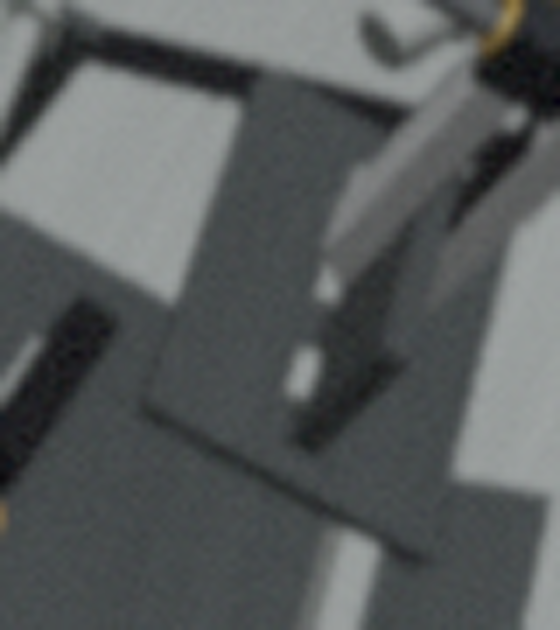

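View pics/t12.png

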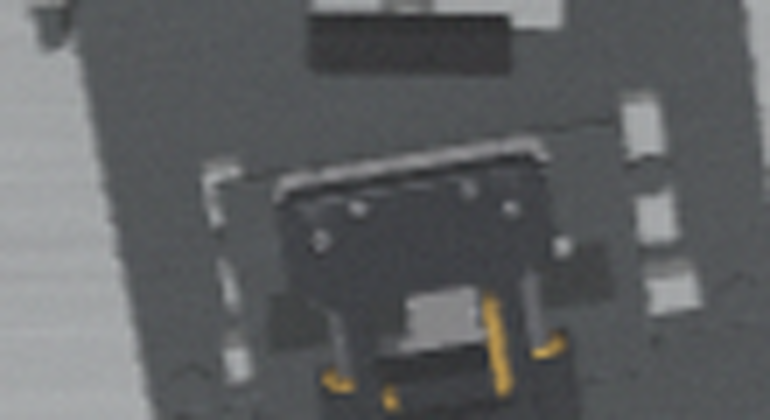

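```bash
python3 - <<'E'
from h import *
S=cam("side");T=cam("top")
def onplane(d,u,v,out):
    c,r=ray(d,u,v); a=(Se+zs*out-c)@zs/(r@zs); return jig(c+a*r)*1000
tc=jig(manip.get_obs()["tool_pos"])*1000; print(tc)
for p in [(245,178),(618,122)]: print("T",onplane(T,220+p[0]/7-.43,220+p[1]/7-.43,.154))
for p in [(145,405),(425,560)]: print("S",onplane(S,285+p[0]/7-.43,190+p[1]/7-.43,.151))
# side camera check on jig features: left block inner edge, stud handle
delta(Se+zs*.12+xs*.003)
E
```

```text
[ 27.9696783    0.27795549 165.55100883]
T [ 69.0327575   51.238905   153.99999899]
T [ 68.23731855 -58.30787371 153.99999899]
S [ 65.3254898   58.44537516 150.99999901]
S [-13.73722807  58.08099778 150.99999901]
d mm [  1.2  -0.1 -51.9] rot [-0.0003  0.0011 -0.0034] jigTCP [ 28.    0.3 165.6] F [ 0.   0.2 -7.8] w 7.8 t 10.85
```

```bash
python3 - <<'E'
from h import *
delta(Se+zs*.12+xs*.005);delta(Se+zs*.05+xs*.005);delta(Se+zs*.025+xs*.005)
E
```

```text
d mm [  2.9   0.1 -50.9] rot [-0.0003  0.0011 -0.0034] jigTCP [ 28.    0.3 165.6] F [ 0.   0.2 -7.8] w 7.8 t 10.85
d mm [  37.6    5.  -111.6] rot [-0.0003  0.0011 -0.0034] jigTCP [ 28.    0.3 165.6] F [ 0.   0.2 -7.8] w 7.8 t 10.85
d mm [  49.9    6.7 -133.2] rot [-0.0003  0.0011 -0.0034] jigTCP [ 28.    0.3 165.6] F [ 0.   0.2 -7.8] w 7.8 t 10.85
```

Emit:
{"method": "send_rows", "body": {
  "deltas": [
    [1,0,-25,0,0,-0.003,0],
    [3,0,-51,0,0,-0.003,0],
    [15,2,-72,0,0,-0.003,0],
    [28,4,-95,0,0,-0.003,0],
    [38,5,-112,0,0,-0.003,0]
  ]
}}

```text
t: 11.27
tool_pos: [0.5357, 0.0502, 0.1315]
eef_rot: [-0.026, 0.967, 0.07, 0.244]
contact_force: [-0.1, 0.4, -8.2]
gripper_width: 0.081
```

Emit:
{"method": "send_rows", "body": {
  "deltas": [
    [0,0,0,0,0,0,0],
    [0,0,0,0,0,0,0],
    [0,0,0,0,0,0,0]
  ]
}}

```text
t: 11.52
tool_pos: [0.5359, 0.0502, 0.1317]
eef_rot: [-0.026, 0.967, 0.07, 0.244]
contact_force: [0.2, -0.4, -6.7]
gripper_width: 0.084
```

```bash
python3 - <<'E'
from h import *
S=cam("side");T=cam("top")
delta(Se+zs*.025+xs*.005); print(manip.get_obs()["joint_pos"])
crop(S,250,190,120,110,5.4,"s13.png"); crop(T,220,190,110,85,7,"t13.png")
E
```

```text
d mm [ 40.4  -1.7 -53.2] rot [-0.0122 -0.0291 -0.0099] jigTCP [-2.8  7.3 91. ] F [ 0.1 -0.6 -7.8] w 7.9 t 11.6167
[-0.91862506  0.08671032  0.73814365  2.40426562 -0.27612661  0.18245576
  0.20663559]
```

View pics/s13.png

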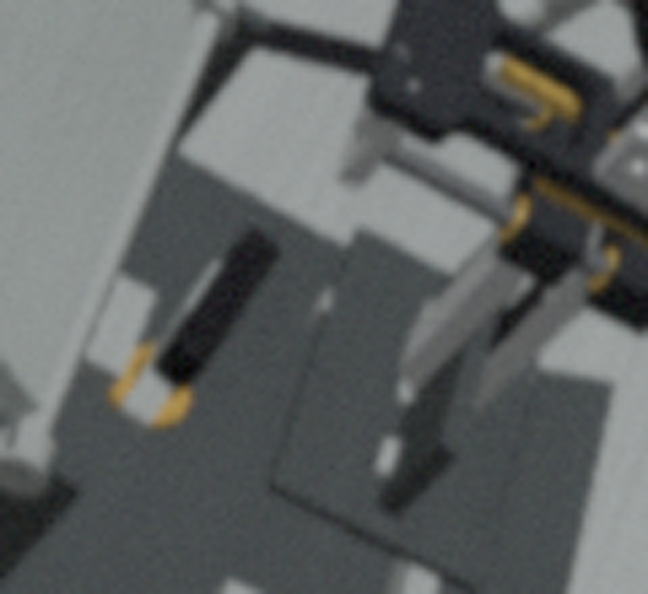

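View pics/t13.png

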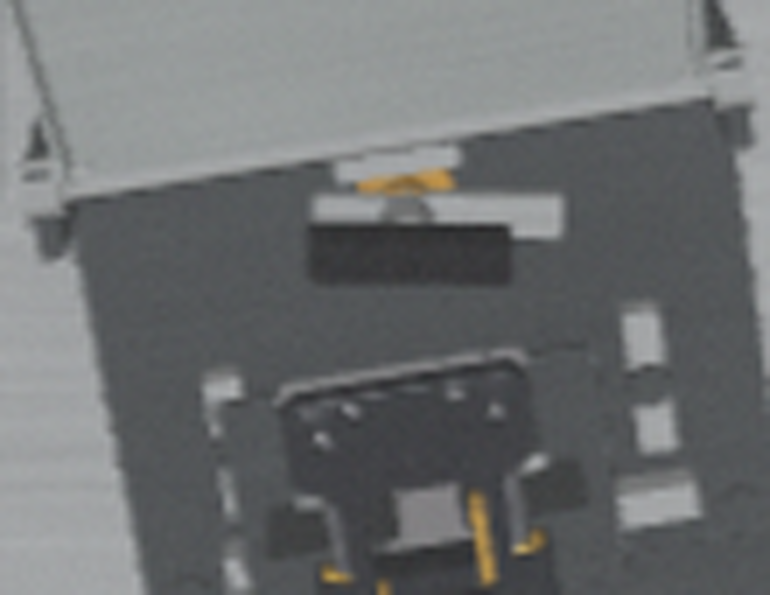

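```bash
cat > fit.py <<'E'
from h import *
from scipy.optimize import least_squares
import itertools
D=[([-1.48750847,0.42673788,0.07383667,1.60658837,-0.03408495,1.11085769,-0.06711021],[0.15563916,0.65634727,0.20477952]),
([-0.7343878,0.23211282,0.63644275,2.06346826,-0.17657232,0.89634079,0.13058925],[0.50388228,0.02952942,0.1555035]),
([-0.78893415,0.38135482,0.65692363,1.29954502,-0.2363221,1.53406729,-0.00652054],[0.65828214,0.17281952,0.42396313]),
([-1.05389649,0.35269352,0.52802595,1.93354754,-0.22694478,0.90663353,-0.2128634],[0.49605327,0.28217484,0.14317036]),
([-1.10961968,0.31860537,0.54551859,1.91161499,-0.2012574,0.96330592,-0.27349056],[0.4834171,0.29858915,0.16978082])]
o=manip.get_obs(); D.append((o["joint_pos"],o["tool_pos"]))
Q=[[4.53475608e-04,7.84446176e-01,6.20196543e-01,-4.88059619e-04],None,None,[-0.00277285,0.99500251,0.09979037,0.0020507],[-1.0495e-03,9.95125859e-01,9.86071306e-02,2.407e-04],o["eef_rot"]]
def fk(q,p,sg):
    R=np.eye(3);x=np.zeros(3)
    ax=[2,1,2,1,2,1,2]
    x=x+R@[0,0,p[0]]
    off=[(0,0,0),(p[4],0,p[1]),(0,0,0),(p[5],0,p[2]),(0,0,0),(p[6],0,p[3]),(0,0,0)]
    # offset params p7,p8 joint offsets q1,q7
    for i in range(7):
        v=np.zeros(3); a=sg[i]*q[i]+(p[7] if i==0 else 0)+(p[8] if i==6 else 0); v[ax[i]]=a
        R=R@Ro.from_rotvec(v).as_matrix(); x=x+R@np.array([0,0,0.])
        if i==2: x=x+R@np.array([p[4],0,p[1]])
        if i==3: x=x+R@np.array([p[5],0,p[2]])
        if i==5: x=x+R@np.array([p[6],0,p[3]])
    return x,R
def res(p,sg):
    r=[]
    for (q,x),qq in zip(D,Q):
        X,R=fk(q,p,sg); r+=list((X-x)*10)
        if qq is not None:
            Rm=Ro.from_quat([qq[1],qq[2],qq[3],qq[0]]).as_matrix(); r+=list((Rm[:,2]-R[:,2])*3)+list((Rm[:,0]-R[:,0])*3)
    return r
if __name__=="__main__":
    best=[]
    for s1,s3,s5,s7 in itertools.product((1,-1),repeat=4):
      for o7 in (0,np.pi):
        sg=[s1,1,s3,1,s5,1,s7]
        f=least_squares(res,[.35,.4,.4,.3,0,0,0,0,o7],args=(sg,))
        best.append((f.cost,sg,np.round(f.x,4)))
    best.sort(key=lambda b:b[0])
    for b in best[:4]: print(b)
E
python3 fit.py
```

```text
(np.float64(0.019637467183429222), [-1, 1, -1, 1, -1, 1, -1], array([ 3.1560e-01,  5.1580e-01,  4.9800e-01,  3.6440e-01, -1.7000e-03,
       -1.1900e-02, -1.5000e-02, -9.0800e-02,  3.0535e+00]))
(np.float64(2.244732837232701), [-1, 1, -1, 1, 1, 1, -1], array([ 2.8000e-03,  6.2630e-01,  4.3210e-01,  2.2620e-01,  5.8900e-02,
       -7.0500e-02,  3.7400e-02, -2.5600e-02, -2.9041e+00]))
(np.float64(2.244732837306531), [-1, 1, -1, 1, 1, 1, -1], array([ 2.8000e-03,  6.2630e-01,  4.3210e-01,  2.2620e-01,  5.8900e-02,
       -7.0500e-02,  3.7400e-02, -2.5600e-02,  3.3791e+00]))
(np.float64(2.3780216502696536), [-1, 1, -1, 1, -1, 1, 1], array([ 2.9380e-01,  5.4270e-01,  4.9510e-01,  3.7210e-01, -1.0000e-04,
       -1.6100e-02, -5.4000e-03, -1.0200e-01,  3.2216e+00]))
```

```bash
cat > ik.py <<'E'
from fit import *
sg=[-1,1,-1,1,-1,1,-1]
def res2(p):
    # add lateral offsets p9..p11 (y) 
    r=[]
    for (q,x),qq in zip(D,Q):
        X,R=fk2(q,p); r+=list((X-x)*10)
        if qq is not None:
            Rm=Ro.from_quat([qq[1],qq[2],qq[3],qq[0]]).as_matrix(); r+=list((Rm[:,2]-R[:,2])*3)+list((Rm[:,0]-R[:,0])*3)
    return np.r_[r,np.array(p[9:])*.05]
def fk2(q,p):
    R=np.eye(3);x=np.array([0,0,p[0]]);ax=[2,1,2,1,2,1,2]
    for i in range(7):
        v=np.zeros(3); v[ax[i]]=sg[i]*q[i]+(p[7] if i==0 else 0)+(p[8] if i==6 else 0)
        if i in(2,4): v[2]+=p[12+(i==4)]
        R=R@Ro.from_rotvec(v).as_matrix()
        if i==2: x=x+R@np.array([p[4],p[9],p[1]])
        if i==3: x=x+R@np.array([p[5],p[10],p[2]])
        if i==5: x=x+R@np.array([p[6],p[11],p[3]])
    return x,R
f=least_squares(res2,[.3156,.5158,.498,.3644,0,0,0,-.09,3.05,0,0,0,0,0]); P=f.x
lo=np.array([-2.85,-.5,-1.23,.21,-1.02,.16,-2.73]);hi=np.array([2.85,2.14,1.37,2.46,4.16,2.05,2.73])
def ik(tgt,Rtar,q0,w=.01,qref=None):
    qref=q0 if qref is None else qref
    def g(q):
        X,R=fk2(q,P); return np.r_[(X-tgt)*20,((R-Rtar)[:,[0,2]]).ravel()*5,(q-qref)*w]
    s=least_squares(g,np.clip(q0,lo+.01,hi-.01),bounds=(lo,hi)); X,R=fk2(s.x,P)
    return s.x,np.linalg.norm(X-tgt)*1000,np.degrees(np.linalg.norm(Ro.from_matrix(R.T@Rtar).as_rotvec()))
if __name__=="__main__":
    print(f.cost,np.round(P,4))
    q0=manip.get_obs()["joint_pos"]
    for nm,t in dict(pre=Se+zs*.12+xs*.02,mid=Se+zs*.06+xs*.005,place=Se+zs*.018,stud=Se+xs*.07+zs*.043).items():
        for st in (q0,[-.1,.0,0,2.3,0,.4,0],[-.1,-.3,0,2.4,0,.4,0],[.6,0,-.7,2.3,0,.4,0],[-1.5,.3,1.2,2.2,0,.4,0],[-.1,.5,0,2.3,3.14,.3,0],[-.1,.5,0,2.3,3.14,.3,2.5]):
            q,e,a=ik(t,Rt,np.array(st)); print(nm,np.round(q,2),round(e,1),round(a,1))
E
python3 ik.py
```

```text
0.005915995249523631 [ 3.096e-01  5.311e-01  4.948e-01  3.675e-01  1.740e-02 -3.500e-03
 -1.000e-04 -1.850e-02  3.113e+00 -1.890e-02 -1.890e-02 -4.500e-03
 -8.400e-03  4.600e-03]
pre [-0.89 -0.01  0.69  2.39  0.11  0.24 -0.15] 0.0 0.0
pre [-0.14 -0.01 -0.05  2.39  0.06  0.24 -0.11] 0.0 0.0
pre [-0.14 -0.01 -0.05  2.39  0.06  0.24 -0.11] 0.0 0.0
pre [ 0.56 -0.01 -0.75  2.39  0.03  0.24 -0.08] 0.0 0.0
pre [-1.34 -0.03  1.14  2.39  0.19  0.25 -0.24] 0.0 0.0
pre [-0.21 -0.01  0.02  2.39  0.07  0.24 -0.11] 0.0 0.0
pre [-1.14  0.2   1.01  2.46  4.16  0.16  2.02] 41.9 7.5
mid [-0.88  0.21  0.75  2.38 -1.02  0.16  0.94] 1.3 0.4
mid [ 0.55  0.18 -0.79  2.41  1.04  0.16 -1.05] 0.0 0.0
mid [ 0.55  0.18 -0.79  2.41  1.04  0.16 -1.05] 0.0 0.0
mid [ 0.55  0.18 -0.79  2.41  1.04  0.16 -1.05] 0.0 0.0
mid [-0.88  0.21  0.75  2.38 -1.02  0.16  0.94] 1.4 0.4
mid [ 0.55  0.18 -0.79  2.41  1.04  0.16 -1.05] 0.0 0.0
mid [-0.86  0.24  0.73  2.45  4.16  0.16  2.03] 13.7 3.7
place [-0.62  0.28  0.49  2.33 -1.02  0.16  0.95] 9.7 2.8
place [ 0.38  0.28 -0.62  2.39  1.67  0.16 -1.66] 0.0 0.0
place [ 0.38  0.28 -0.61  2.39  1.67  0.16 -1.66] 0.0 0.0
place [ 0.71  0.37 -0.99  2.39  1.62  0.3  -1.56] 0.0 0.0
place [-0.62  0.28  0.49  2.33 -1.02  0.16  0.95] 9.7 2.8
place [ 0.37  0.28 -0.61  2.39  1.67  0.16 -1.66] 0.0 0.0
place [-0.65  0.31  0.52  2.4   4.16  0.16  2.03] 4.9 1.4
stud [-0.57  0.23  0.42  2.25 -0.51  0.18  0.43] 0.0 0.0
stud [-0.2   0.2   0.01  2.25  0.05  0.16 -0.1 ] 0.0 0.0
stud [-0.2   0.2   0.01  2.25  0.05  0.16 -0.1 ] 0.0 0.0
stud [ 0.08  0.21 -0.3   2.26  0.42  0.18 -0.44] 0.0 0.0
stud [-0.64  0.24  0.5   2.25 -0.61  0.19  0.53] 0.0 0.0
stud [ 0.51  0.25 -0.76  2.26  0.85  0.25 -0.84] 0.0 0.0
stud [-0.75  0.3   0.62  2.35  4.16  0.16  2.02] 20.4 6.1
```

```bash
python3 - <<'E'
from ik import *
q0=manip.get_obs()["joint_pos"]
def Rtilt(deg):
    a=np.radians(deg); xh=np.array([c_,s_,0]); z=-(np.cos(a)*np.array([0,0,1])-np.sin(a)*xh); x=np.cos(a)*xh+np.sin(a)*np.array([0,0,1])
    return np.array([x,np.cross(z,x),z]).T
for deg in (30,28,26,24,22,20):
  R=Rtilt(deg)
  # bracket low front bottom corner (x=-40,out=0) placed at jig (-40,0): TCP = corner + R-frame offset
  Xb=R[:,0];Zb=-R[:,2]
  for up in (0,.03):
    corner=Se+xs*(-.039)+zs*.002
    t=corner+Xb*.040+Zb*.017+zs*up
    for st in (q0,[-.88,.2,.75,2.38,-.8,.2,.9]):
        q,e,a=ik(t,R,np.array(st),w=.003); print(deg,up,np.round(q,2),round(e,1),round(a,1))
E
```

```text
30 0 [-0.63  0.28  0.5   2.33 -1.02  0.16  0.95] 9.4 2.7
30 0 [-0.63  0.28  0.5   2.33 -1.02  0.16  0.95] 9.4 2.7
30 0.03 [-0.8   0.22  0.67  2.37 -1.02  0.16  0.94] 4.2 1.2
30 0.03 [-0.8   0.22  0.67  2.37 -1.02  0.16  0.94] 4.2 1.2
28 0 [-0.63  0.3   0.5   2.33 -1.02  0.16  0.94] 4.3 1.2
28 0 [-0.63  0.3   0.5   2.33 -1.02  0.16  0.94] 4.3 1.2
28 0.03 [-0.77  0.23  0.63  2.37 -0.93  0.16  0.85] 0.0 0.0
28 0.03 [-0.79  0.24  0.65  2.37 -0.96  0.17  0.88] 0.0 0.0
26 0 [-0.62  0.3   0.48  2.32 -0.95  0.16  0.86] 0.0 0.0
26 0 [-0.66  0.31  0.53  2.32 -1.02  0.17  0.93] 0.0 0.0
26 0.03 [-0.6   0.21  0.44  2.34 -0.5   0.17  0.43] 0.0 0.0
26 0.03 [-0.86  0.27  0.75  2.34 -0.89  0.23  0.8 ] 0.0 0.0
24 0 [-0.49  0.29  0.33  2.29 -0.52  0.17  0.44] 0.0 0.0
24 0 [-0.75  0.35  0.64  2.29 -0.96  0.25  0.86] 0.0 0.0
24 0.03 [-0.65  0.23  0.5   2.31 -0.48  0.23  0.41] 0.0 0.0
24 0.03 [-0.91  0.3   0.8   2.31 -0.84  0.29  0.74] 0.0 0.0
22 0 [-0.55  0.31  0.4   2.26 -0.51  0.23  0.44] 0.0 0.0
22 0 [-0.8   0.38  0.71  2.26 -0.9   0.31  0.79] 0.0 0.0
22 0.03 [-0.68  0.25  0.54  2.28 -0.46  0.29  0.38] 0.0 0.0
22 0.03 [-0.93  0.33  0.84  2.28 -0.79  0.35  0.69] 0.0 0.0
20 0 [-0.59  0.33  0.45  2.23 -0.5   0.29  0.42] 0.0 0.0
20 0 [-0.83  0.41  0.75  2.23 -0.86  0.36  0.74] 0.0 0.0
20 0.03 [-0.7   0.27  0.57  2.25 -0.44  0.34  0.37] 0.0 0.0
20 0.03 [-0.95  0.36  0.87  2.25 -0.76  0.4   0.65] 0.0 0.0
```

```bash
cat >> h.py <<'E'
def Rtilt(deg):
    a=np.radians(deg); xh=np.array([c_,s_,0]); z=-(np.cos(a)*np.array([0,0,1])-np.sin(a)*xh); x=np.cos(a)*xh+np.sin(a)*np.array([0,0,1])
    return np.array([x,np.cross(z,x),z]).T
def place(deg,cx,out,y=0,h=.017):
    R=Rtilt(deg); return Se+xs*cx+zs*out+ys*y+R[:,0]*.040-R[:,2]*h, R
E
python3 - <<'E'
from h import *
delta(*place(24,-.036,.045)); delta(*place(24,-.036,.025));delta(*place(24,-.038,.004))
E
```

```text
d mm [ 24.6  -3.9 -24.6] rot [-0.0272  0.0745 -0.0091] jigTCP [-2.8  7.3 91. ] F [ 0.1 -0.6 -7.8] w 7.9 t 11.6167
d mm [ 34.5  -2.5 -41.9] rot [-0.0272  0.0745 -0.0091] jigTCP [-2.8  7.3 91. ] F [ 0.1 -0.6 -7.8] w 7.9 t 11.6167
d mm [ 43.2  -1.3 -61.1] rot [-0.0272  0.0745 -0.0091] jigTCP [-2.8  7.3 91. ] F [ 0.1 -0.6 -7.8] w 7.9 t 11.6167
```

Emit:
{"method": "send_rows", "body": {
  "deltas": [
    [12,-2,0,-0.014,0.037,-0.005,0],
    [25,-4,-12,-0.027,0.0745,-0.009,0],
    [25,-4,-25,-0.027,0.0745,-0.009,0],
    [25,-4,-25,-0.027,0.0745,-0.009,0]
  ]
}}

```text
t: 11.95
tool_pos: [0.561, 0.0461, 0.1059]
eef_rot: [-0.014, 0.976, 0.068, 0.207]
contact_force: [-1.5, -0.5, -8.8]
gripper_width: 0.082
```

```bash
python3 - <<'E'
from h import *
delta(*place(24,-.036,.045)); delta(*place(24,-.036,.025));delta(*place(24,-.038,.004))
print(manip.get_obs()["joint_pos"])
S=cam("side");T=cam("top");W=cam("wrist")
cv2.imwrite("pics/w14.png",W["color"][:,:,::-1]);crop(S,250,190,120,120,5,"s14.png")
E
```

```text
d mm [-0.5  0.2  1.5] rot [ 0.001  -0.0011 -0.0002] jigTCP [ 5.2 -0.3 56.2] F [-1.5 -0.5 -8.8] w 7.7 t 11.95
d mm [  9.4   1.6 -15.8] rot [ 0.001  -0.0011 -0.0002] jigTCP [ 5.2 -0.3 56.2] F [-1.5 -0.5 -8.8] w 7.7 t 11.95
d mm [ 18.1   2.8 -35. ] rot [ 0.001  -0.0011 -0.0002] jigTCP [ 5.2 -0.3 56.2] F [-1.5 -0.5 -8.8] w 7.7 t 11.95
[-0.76395196  0.21827509  0.61688534  2.31299279 -0.43832617  0.25251444
  0.35778601]
```

View pics/s14.png

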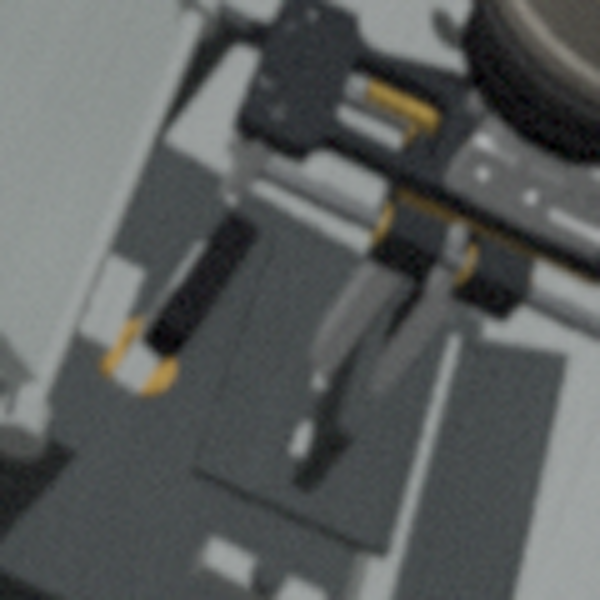

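View pics/w14.png

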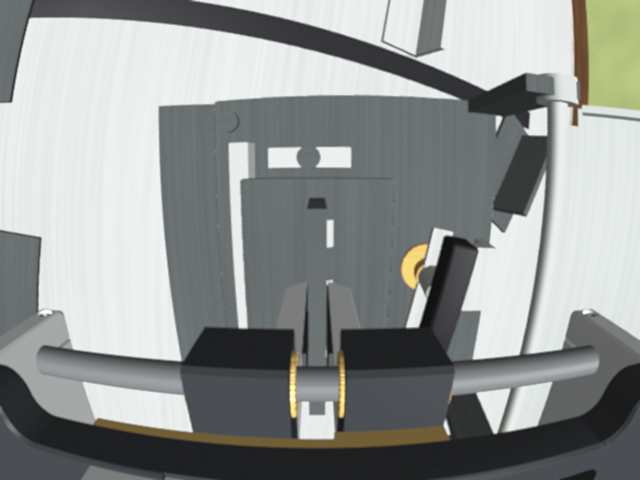

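Emit:
{"method": "send_rows", "body": {
  "deltas": [
    [5,1,-8,0,0,0,0],
    [9,2,-16,0,0,0,0],
    [9,2,-16,0,0,0,0]
  ]
}}

```text
t: 12.35
tool_pos: [0.5695, 0.048, 0.0915]
eef_rot: [-0.015, 0.976, 0.068, 0.208]
contact_force: [0.8, -0.2, -8.3]
gripper_width: 0.083
```

```bash
python3 - <<'E'
from h import *
delta(*place(24,-.036,.025));delta(*place(24,-.038,.004))
S=cam("side");T=cam("top");W=cam("wrist")
cv2.imwrite("pics/w15.png",W["color"][:,:,::-1]);crop(S,250,210,100,100,6,"s15.png");crop(T,220,190,110,85,7,"t15.png")
E
```

```text
d mm [ 0.9 -0.3 -1.5] rot [-0.0005  0.0005  0.0004] jigTCP [ 5.6  0.4 39.4] F [ 0.8 -0.2 -8.3] w 7.8 t 12.35
d mm [  9.5   0.9 -20.7] rot [-0.0005  0.0005  0.0004] jigTCP [ 5.6  0.4 39.4] F [ 0.8 -0.2 -8.3] w 7.8 t 12.35
```

View pics/s15.png

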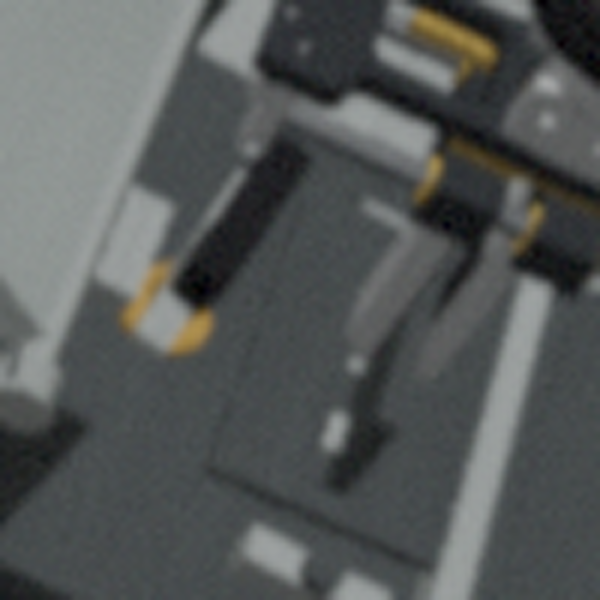

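View pics/w15.png

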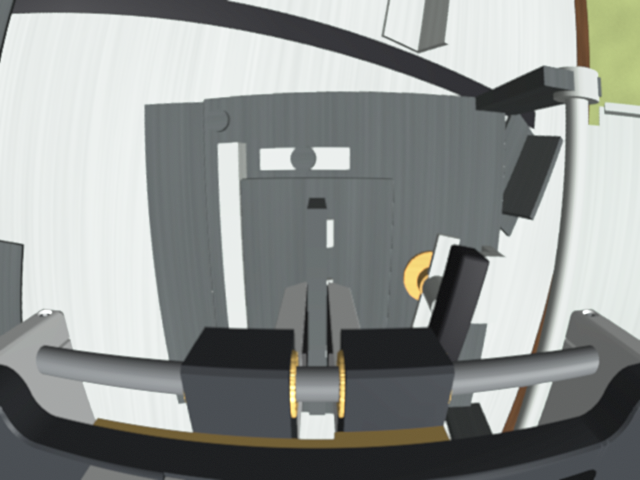

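View pics/t15.png

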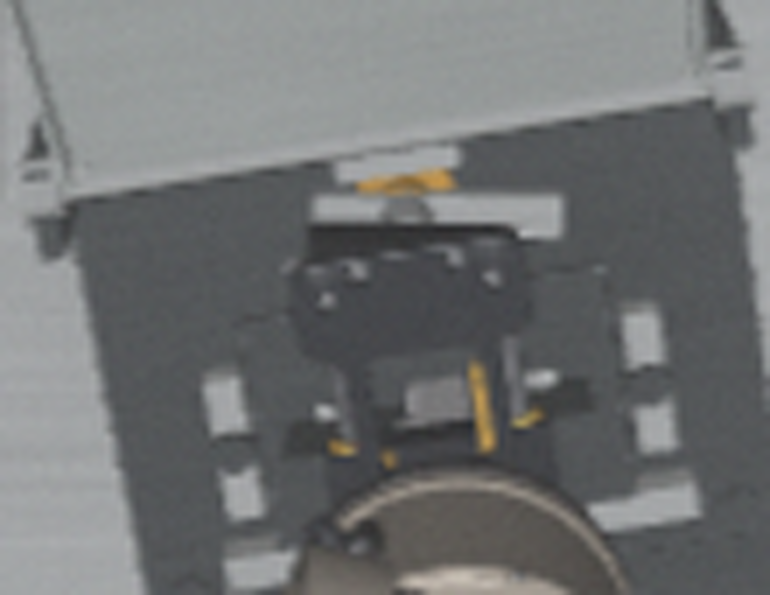

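```bash
python3 - <<'E'
from h import *
S=cam("side");T=cam("top")
def onplane(d,u,v,out):
    c,r=ray(d,u,v); a=(Se+zs*out-c)@zs/(r@zs); return jig(c+a*r)*1000
for p in [(240,322),(605,268)]: print("T",onplane(T,220+p[0]/7-.43,190+p[1]/7-.43,.039))
for p in [(240,372),(258,508-20),(622,308),(638,450)]: print("Tblock",onplane(T,220+p[0]/7-.43,190+p[1]/7-.43,.012))
for p in [(210,465)]: print("S",onplane(S,250+p[0]/6-.4,210+p[1]/6-.4,.036))
for p in [(425,568)]: print("S",onplane(S,250+p[0]/6-.4,210+p[1]/6-.4,.029))
for p in [(265,520),(305,555)]: print("Sblock",onplane(S,250+p[0]/6-.4,210+p[1]/6-.4,.012))
E
```

```text
T [49.18649931 58.06285537 38.99999974]
T [ 48.13505231 -60.29830664  38.99999974]
Tblock [22.51603459 63.16878135 11.99999992]
Tblock [-19.17962204  64.39239906  11.99999992]
Tblock [ 23.92391451 -64.63270372  11.99999992]
Tblock [-27.04586169 -63.0216143   11.99999992]
S [45.58407992 68.68769807 35.99999976]
S [-33.37992771  60.31974894  28.99999981]
Sblock [16.43335479 60.98124606 11.99999992]
Sblock [ 0.28094308 65.61759585 11.99999992]
```

Emit:
{"method": "send_rows", "body": {
  "deltas": [
    [4,1,-8,0,0,0,0],
    [7,1,-15,0,0,0,0],
    [9,1,-19,0,0,0,0],
    [9,1,-20,0,0,0,0]
  ]
}}

```text
t: 12.93
tool_pos: [0.5775, 0.0489, 0.0721]
eef_rot: [-0.015, 0.976, 0.067, 0.207]
contact_force: [-29.8, 1.4, 32.3]
gripper_width: 0.093
```

```bash
python3 - <<'E'
from h import *
delta(*place(24,-.039,.000));delta(*place(24,-.042,.000))
S=cam("side");W=cam("wrist")
cv2.imwrite("pics/w16.png",W["color"][:,:,::-1]);crop(S,250,210,100,110,6,"s16.png")
E
```

```text
d mm [ 2.7  0.1 -5.2] rot [-0.0018 -0.0006  0.0005] jigTCP [ 2.8  0.2 18.6] F [-29.8   1.4  32.3] w 8.7 t 12.9333
d mm [ 0.2 -0.2 -6.7] rot [-0.0018 -0.0006  0.0005] jigTCP [ 2.8  0.2 18.6] F [-29.8   1.4  32.3] w 8.7 t 12.9333
```

View pics/s16.png

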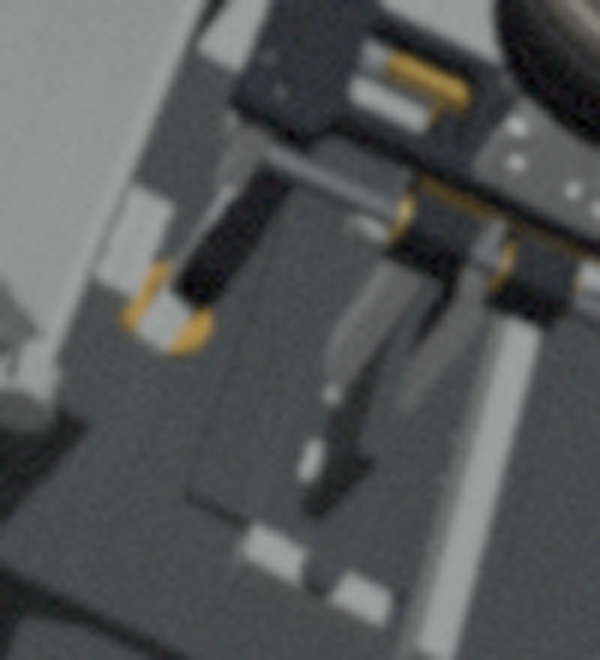

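View pics/w16.png

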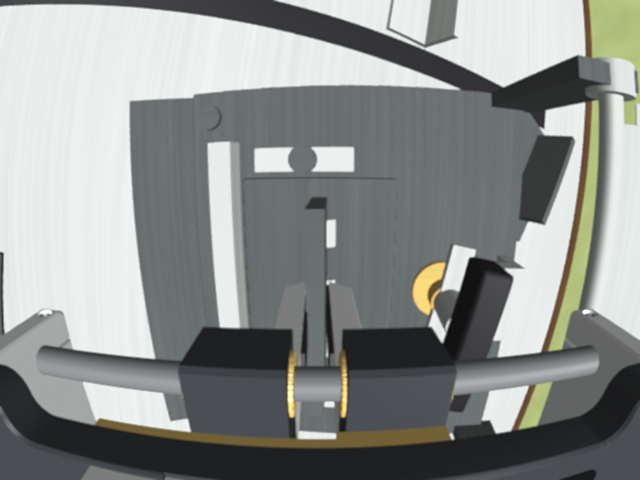

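Emit:
{"method": "send_rows", "body": {
  "deltas": [
    [-1,0,2,0,0,0,0],
    [-1,0,2,0,0,0,30],
    [-1,0,2,0,0,0,30],
    [-1,0,2,0,0,0,30],
    [-1,0,2,0,0,0,30]
  ],
  "newtons": 30
}}

```text
t: 13.45
tool_pos: [0.5774, 0.0491, 0.0752]
eef_rot: [-0.015, 0.976, 0.067, 0.208]
contact_force: [-0.8, -0.1, -0.0]
gripper_width: 0.307
```

```bash
python3 - <<'E'
from h import *
delta(*place(24,-.039,.000))
S=cam("side");W=cam("wrist");T=cam("top")
cv2.imwrite("pics/w17.png",W["color"][:,:,::-1]);crop(S,250,210,100,110,6,"s17.png");crop(T,220,190,110,85,7,"t17.png")
E
```

```text
d mm [ 2.8 -0.  -8.3] rot [-0.0021  0.0016  0.0006] jigTCP [ 4.3  0.4 21.3] F [-0.8 -0.1 -0. ] w 28.9 t 13.45
```

View pics/s17.png

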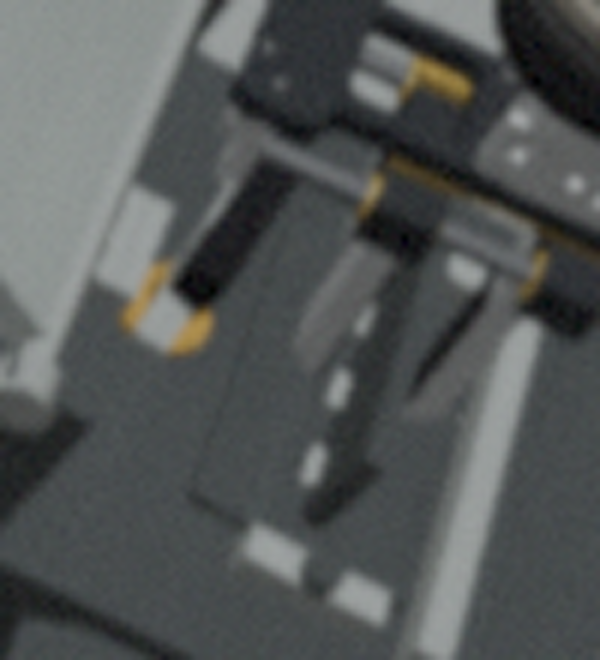

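View pics/w17.png

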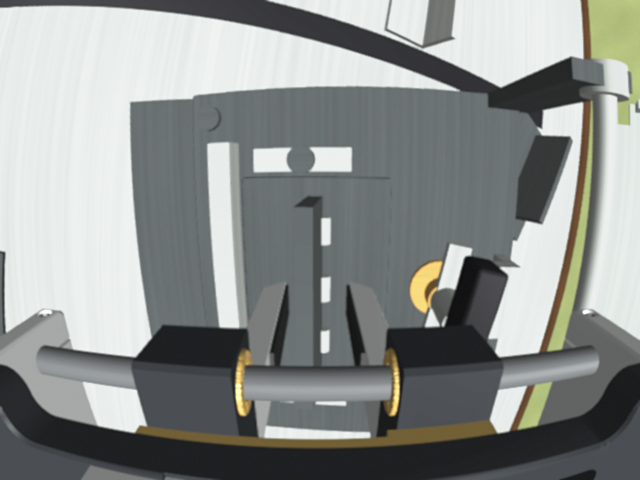

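View pics/t17.png

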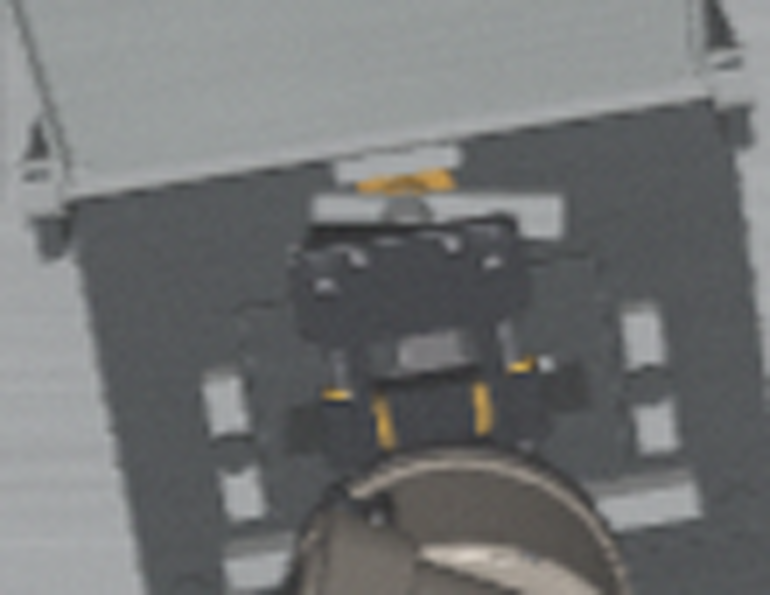

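```bash
python3 - <<'E'
from h import *
S=cam("side");T=cam("top")
def onplane(d,u,v,out):
    c,r=ray(d,u,v); a=(Se+zs*out-c)@zs/(r@zs); return jig(c+a*r)*1000
for p in [(240,308),(598,255)]: print("T",onplane(T,220+p[0]/7-.43,190+p[1]/7-.43,.006))
for p in [(190,493)]: print("S",onplane(S,250+p[0]/6-.4,210+p[1]/6-.4,.003))
for p in [(250,240)]: print("S",onplane(S,250+p[0]/6-.4,210+p[1]/6-.4,.006))
E
```

```text
T [42.49688474 59.77448234  5.99999996]
T [ 41.46620311 -59.50072413   5.99999996]
S [40.05059877 59.12007742  2.99999998]
S [ 51.50221523 -39.99356223   5.99999996]
```

Emit:
{"method": "send_rows", "body": {
  "deltas": [
    [-2,0,-1,0,0,0,16],
    [-3,-1,-2,0,0,0,16],
    [-4,-1,-2,0,0,0,16],
    [-5,-1,-3,0,0,0,16],
    [-6,-1,-3,0,0,0,16]
  ],
  "newtons": 15
}}

```text
t: 14.12
tool_pos: [0.5707, 0.0479, 0.0717]
eef_rot: [-0.015, 0.976, 0.067, 0.208]
contact_force: [0.7, 0.9, 0.0]
gripper_width: 0.172
```

```bash
python3 - <<'E'
from h import *
delta(*place(24,-.039,.000))
E
```

```text
d mm [ 9.5  1.2 -4.8] rot [-0.002   0.0005  0.0008] jigTCP [-3.3  0.1 21.7] F [0.7 0.9 0. ] w 16.2 t 14.1167
```

Emit:
{"method": "send_rows", "body": {
  "deltas": [
    [-1,0,-0.5,0,0,0,16],
    [-2,0,-1,0,0,0,16],
    [-2.6,-0.4,-1.5,0,0,0,16],
    [-3.4,-0.5,-2,0,0,0,16]
  ]
}}

```text
t: 14.45
tool_pos: [0.5687, 0.0478, 0.0706]
eef_rot: [-0.015, 0.975, 0.067, 0.209]
contact_force: [6.2, 3.1, 6.9]
gripper_width: 0.17
```

```bash
python3 - <<'E'
from h import *
delta(*place(24,-.039,.000))
W=cam("wrist")
cv2.imwrite("pics/w18.png",W["color"][:,:,::-1])
E
```

```text
d mm [11.5  1.3 -3.7] rot [-0.0024  0.0031  0.0005] jigTCP [-5.6  0.3 21.7] F [6.2 3.1 6.9] w 15.9 t 14.45
```

View pics/w18.png

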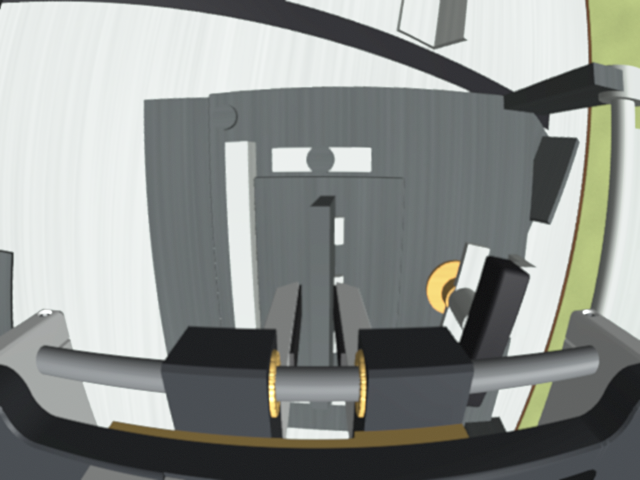

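Emit:
{"method": "send_rows", "body": {
  "deltas": [
    [-1.7,-0.2,-1,0,0,0,16],
    [-2.6,-0.4,-1.5,0,0,0,16],
    [-2.6,-0.4,-1.5,0,0,0,16]
  ]
}}

```text
t: 14.75
tool_pos: [0.5685, 0.0478, 0.0706]
eef_rot: [-0.015, 0.975, 0.067, 0.211]
contact_force: [9.8, 1.7, 4.7]
gripper_width: 0.172
```

```bash
python3 - <<'E'
from h import *
delta(*place(24,-.039,.000))
E
```

```text
d mm [11.7  1.3 -3.7] rot [-0.0026  0.0078  0.0005] jigTCP [-5.8  0.4 21.8] F [9.8 1.7 4.7] w 16.1 t 14.75
```

Emit:
{"method": "send_rows", "body": {
  "deltas": [
    [3,0,1.5,0,0,0,40],
    [4,1,2,0,0,0,40],
    [3,1,6,0,0,0,40],
    [-4,0,20,0,0,0,40],
    [-20,-2,50,0,0,0,40]
  ]
}}

```text
t: 15.17
tool_pos: [0.5565, 0.0463, 0.106]
eef_rot: [-0.014, 0.975, 0.068, 0.211]
contact_force: [0.6, 0.6, 0.7]
gripper_width: 0.425
```

Emit:
{"method": "send_rows", "body": {
  "deltas": [
    [-5,0,30,0,0,0,40],
    [-10,0,60,0,0,0,40],
    [-10,0,90,0,0,0,40]
  ]
}}

```text
t: 15.42
tool_pos: [0.5502, 0.0521, 0.1574]
eef_rot: [-0.016, 0.974, 0.073, 0.214]
contact_force: [0.1, 1.1, 1.2]
gripper_width: 0.427
```

```bash
python3 - <<'E'
from h import *
delta(Se+xs*.07+zs*.1); print(manip.get_obs()["joint_pos"])
S=cam("side");W=cam("wrist");T=cam("top")
cv2.imwrite("pics/w19.png",W["color"][:,:,::-1]);crop(S,240,210,110,110,6,"s19.png");crop(T,230,195,100,80,8,"t19.png")
E
```

```text
d mm [44.6 -1.  18.8] rot [ 0.0124 -0.0897 -0.0103] jigTCP [ 22.4   7.1 105.7] F [0.1 1.1 1.2] w 40.1 t 15.4167
[-1.19647766  0.09773405  1.04278944  2.31278868 -0.21686029  0.35277426
  0.16229204]
```

View pics/s19.png

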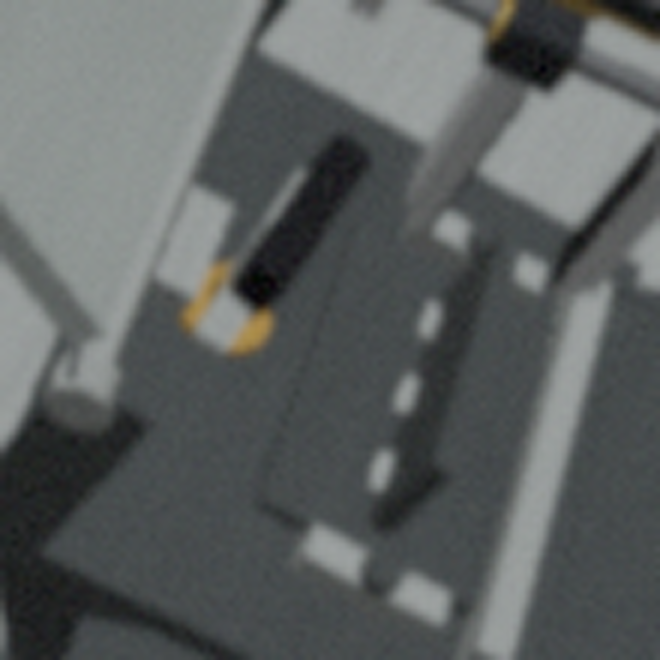

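View pics/t19.png

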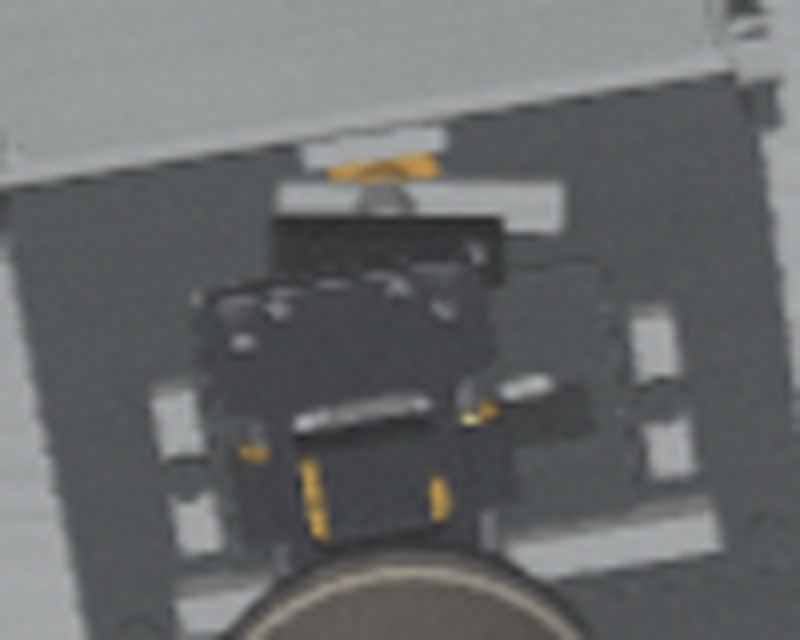

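View pics/w19.png

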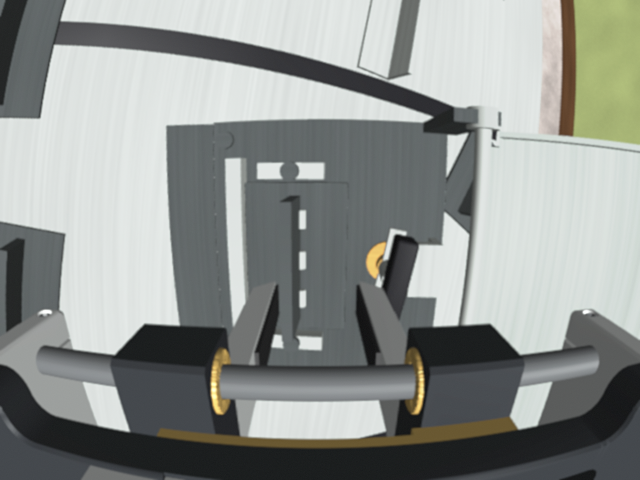

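```bash
cat >> h.py <<'E'
def Rstud(turn,tilt=30):
    R=Rtilt(tilt); return Ro.from_rotvec(zs*-turn).as_matrix()@R
def stud(out,turn,tilt=30,dx=0,dy=0):
    return Se+xs*(.07+dx)+ys*dy+zs*out, Rstud(turn,tilt)
E
python3 - <<'E'
from ik import *
q=manip.get_obs()["joint_pos"]
X,R=fk2(q,P); print("model err mm",(X-manip.get_obs()["tool_pos"])*1000)
for o,tn in [(.1,.145),(.06,.145),(.047,.145),(.037,.145),(.037,.6),(.037,1.1),(.037,1.57),(.039,1.57),(.08,1.57)]:
    q,e,a=ik(*stud(o,tn),q,w=.01); print(o,tn,np.round(q,2),round(e,1),round(a,1))
delta(*stud(.1,.145))
# handle orientation in top view
T=cam("top")
E
```

```text
model err mm [ 0.75590312 -4.9082249   0.256147  ]
0.1 0.145 [-1.11  0.12  0.98  2.28 -0.38  0.29  0.17] 0.0 0.0
0.06 0.145 [-0.8   0.21  0.69  2.26 -0.63  0.23  0.41] 0.0 0.0
0.047 0.145 [-0.72  0.23  0.61  2.26 -0.69  0.21  0.48] 0.0 0.0
0.037 0.145 [-0.67  0.25  0.55  2.25 -0.74  0.2   0.52] 0.0 0.0
0.037 0.6 [-0.76  0.27  0.66  2.25 -0.87  0.22  0.19] 0.0 0.0
0.037 1.1 [-0.86  0.3   0.78  2.25 -1.01  0.26 -0.18] 0.0 0.0
0.037 1.57 [-0.86  0.3   0.79  2.25 -1.02  0.26 -0.64] 0.0 0.0
0.039 1.57 [-0.88  0.3   0.8   2.25 -1.01  0.26 -0.65] 0.0 0.0
0.08 1.57 [-1.15  0.25  1.08  2.27 -0.82  0.32 -0.83] 0.0 0.0
d mm [43.7 -3.8 18.1] rot [ 0.0758 -0.0768 -0.1435] jigTCP [ 23.9   9.8 105.8] F [ 0.8  0.7 -0.1] w 40.1 t 15.5667
```

```bash
python3 - <<'E'
from h import *
T=cam("top");S=cam("side")
def onplane(d,u,v,out):
    c,r=ray(d,u,v); a=(Se+zs*out-c)@zs/(r@zs); return jig(c+a*r)*1000
A=[onplane(T,235+x/8-.44,205+y/8-.44,.072) for x,y in [(235,138),(462,140),(464,205),(233,203)]]
B=[onplane(S,240+x/6-.42,210+y/6-.42,.072) for x,y in [(238,282),(340,135),(370,155),(270,308)]]
for q in(A,B):
    print(np.round(q,1).tolist(),np.mean(q,0)); print([np.arctan2(*(q[i]-q[j])[:2]) for i,j in((0,1),(3,2))])
delta(*stud(.1,.145,28))
E
```

```text
[[88.3, 28.7, 72.0], [77.7, -31.8, 72.0], [59.2, -29.6, 72.0], [70.0, 32.3, 72.0]] [73.79345555 -0.11619002 71.99999953]
[np.float64(0.17222610265656443), np.float64(0.17356391527707923)]
[[83.5, 40.6, 72.0], [70.3, -30.0, 72.0], [58.9, -28.9, 72.0], [71.5, 43.4, 72.0]] [71.03906859  6.26240768 71.99999953]
[np.float64(0.18500512841544586), np.float64(0.1732868569941407)]
d mm [44.1 -1.5 19.3] rot [ 0.0748 -0.044  -0.1385] jigTCP [ 22.7   7.6 105. ] F [ 0.9 -0.2 -0.4] w 39.9 t 15.7167
```

Emit:
{"method": "send_rows", "body": {
  "deltas": [
    [11,0,10,0.02,-0.01,-0.04,40],
    [22,-1,20,0.04,-0.02,-0.08,40],
    [33,-1,20,0.06,-0.03,-0.12,40],
    [44,-1,19,0.083,-0.04,-0.16,40],
    [44,-1,19,0.083,-0.04,-0.16,40]
  ]
}}

```text
t: 16.13
tool_pos: [0.5955, 0.0502, 0.1749]
eef_rot: [-0.038, 0.971, -0.016, 0.238]
contact_force: [-0.3, -0.3, -0.1]
gripper_width: 0.425
```

```bash
python3 - <<'E'
from h import *
delta(*stud(.1,.17,28)); delta(*stud(.06,.17,28)); print(manip.get_obs()["joint_pos"])
S=cam("side");W=cam("wrist");T=cam("top")
cv2.imwrite("pics/w20.png",W["color"][:,:,::-1]);crop(S,220,170,130,130,5,"s20.png")
E
```

```text
d mm [-0.7  0.9  1.3] rot [ 0.0038 -0.0028  0.0038] jigTCP [69.9 -1.  98.6] F [-0.3 -0.3 -0.1] w 39.9 t 16.1333
d mm [ 19.1   3.6 -33.4] rot [ 0.0038 -0.0028  0.0038] jigTCP [69.9 -1.  98.6] F [-0.3 -0.3 -0.1] w 39.9 t 16.1333
[-1.10372649  0.15404796  0.99123792  2.24950164 -0.38215257  0.34023435
  0.1486394 ]
```

View pics/s20.png

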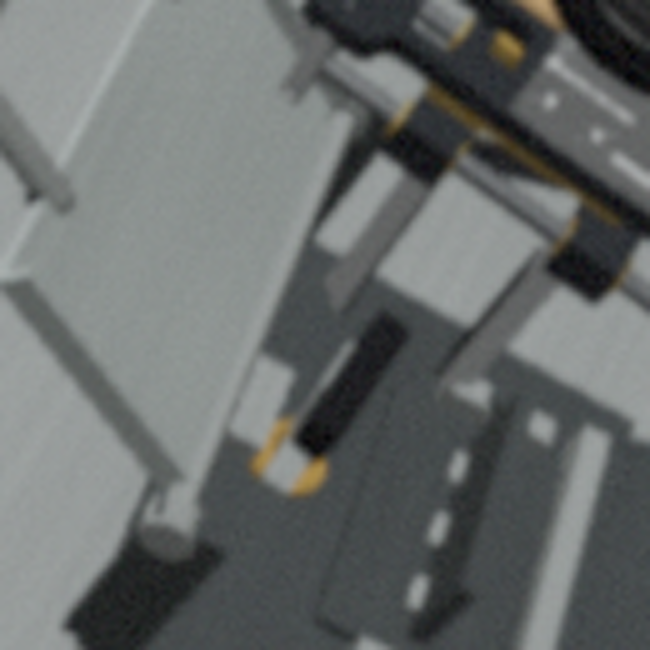

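View pics/w20.png

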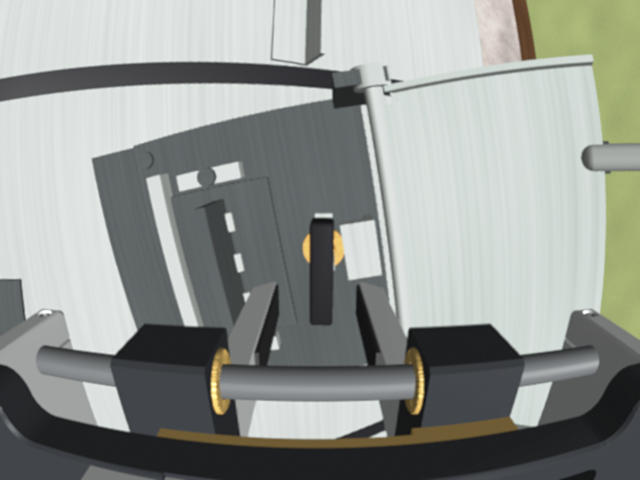

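Emit:
{"method": "send_rows", "body": {
  "deltas": [
    [6,1,-10,0,0,0,40],
    [12,2,-20,0,0,0,40],
    [17,3,-29,0,0,0,40],
    [17,3,-29,0,0,0,40]
  ]
}}

```text
t: 16.62
tool_pos: [0.6103, 0.0527, 0.1444]
eef_rot: [-0.037, 0.971, -0.013, 0.236]
contact_force: [-0.4, -1.5, -1.4]
gripper_width: 0.423
```

```bash
python3 - <<'E'
from h import *
delta(*stud(.06,.17,28)); delta(*stud(.047,.17,28));print(manip.get_obs()["joint_pos"])
S=cam("side");W=cam("wrist");T=cam("top")
cv2.imwrite("pics/w21.png",W["color"][:,:,::-1]);crop(S,220,170,130,130,5,"s21.png");crop(T,220,160,110,85,7,"t21.png")
E
```

```text
d mm [ 4.4  1.2 -2.8] rot [ 0.0067 -0.0066 -0.0003] jigTCP [67.5 -0.5 64.7] F [-0.4 -1.5 -1.4] w 39.7 t 16.6167
d mm [ 10.8   2.1 -14.1] rot [ 0.0067 -0.0066 -0.0003] jigTCP [67.5 -0.5 64.7] F [-0.4 -1.5 -1.4] w 39.7 t 16.6167
[-0.90285877  0.23612512  0.79445561  2.23904069 -0.57417971  0.29214019
  0.32388616]
```

View pics/s21.png

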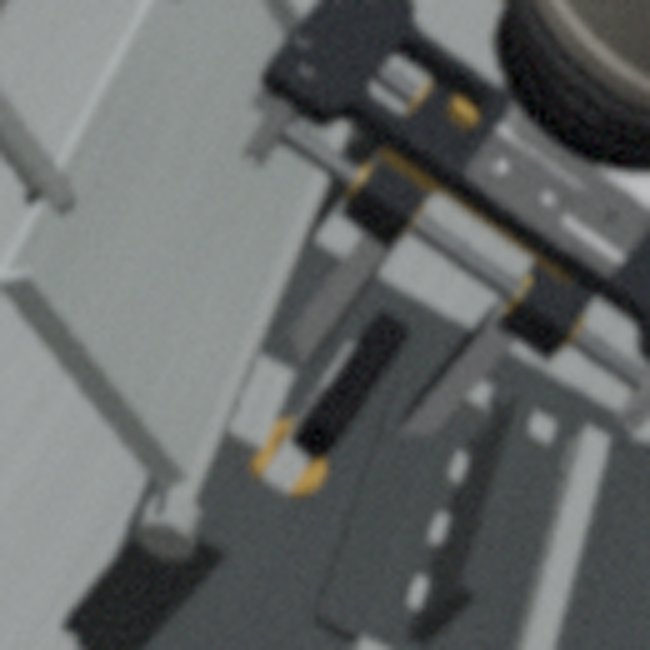

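View pics/w21.png

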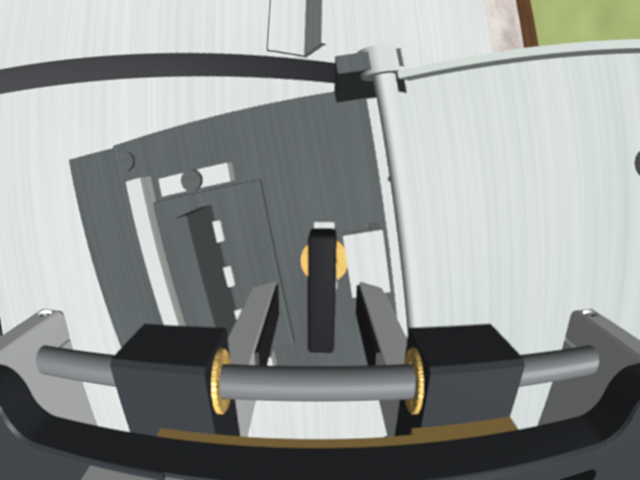

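View pics/t21.png

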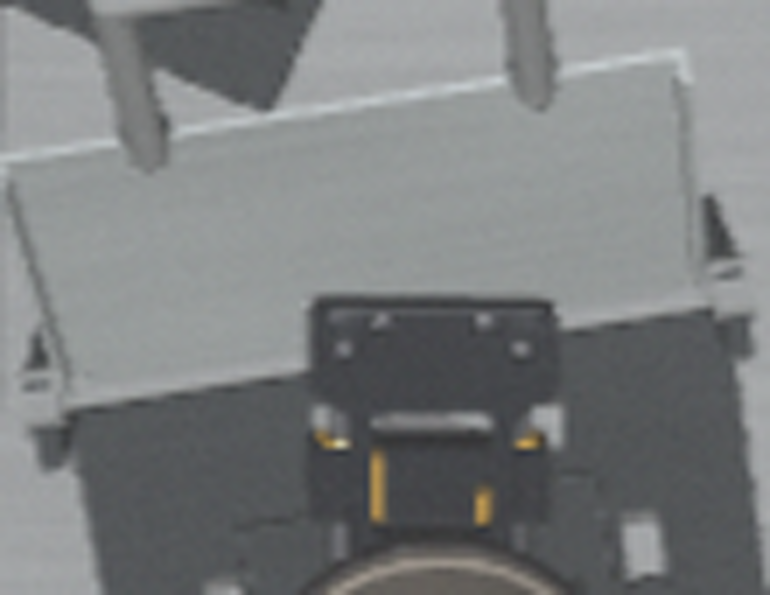

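Emit:
{"method": "send_rows", "body": {
  "deltas": [
    [5,1,-5,0.006,-0.006,0,40],
    [8,2,-10,0.006,-0.006,0,40],
    [11,2,-14,0.006,-0.006,0,40],
    [11,2,-14,0.006,-0.006,0,40]
  ]
}}

```text
t: 17.1
tool_pos: [0.6215, 0.0545, 0.1324]
eef_rot: [-0.04, 0.97, -0.014, 0.24]
contact_force: [-0.6, -0.4, 0.2]
gripper_width: 0.428
```

```bash
python3 - <<'E'
from h import *
delta(*stud(.047,.17,28))
S=cam("side");W=cam("wrist")
cv2.imwrite("pics/w22.png",W["color"][:,:,::-1]);crop(S,220,170,130,130,5,"s22.png")
E
```

```text
d mm [-0.4  0.3 -2.1] rot [-0.0004  0.0015  0.0004] jigTCP [71.4 -0.4 48.6] F [-0.6 -0.4  0.2] w 40.2 t 17.1
```

View pics/s22.png

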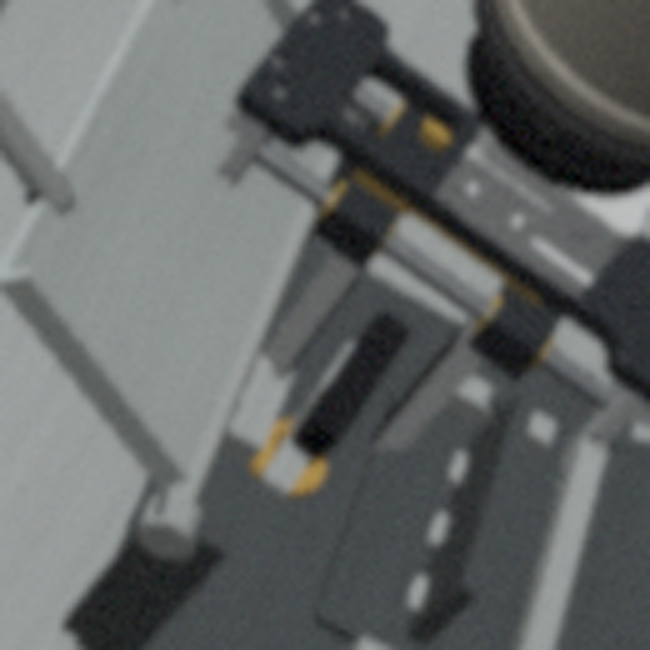

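View pics/w22.png

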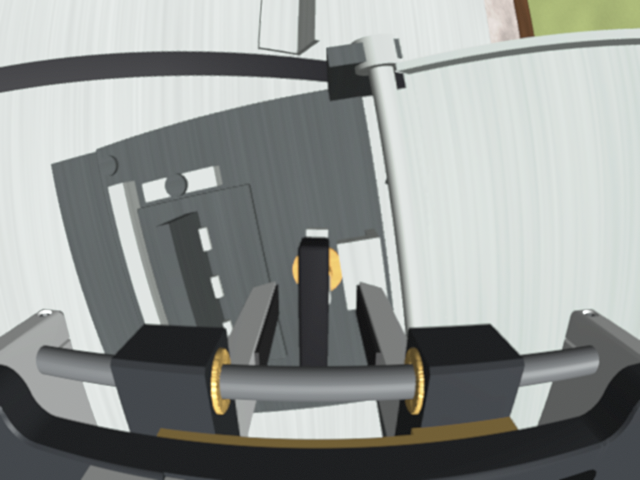

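Emit:
{"method": "send_rows", "body": {
  "deltas": [
    [-1,0,-1,0,0,0,8],
    [-1,0,-2,0,0,0,8],
    [-1,0,-2,0,0,0,8],
    [-1,0,-2,0,0,0,8],
    [-1,0,-2,0,0,0,8]
  ],
  "newtons": 40
}}

```text
t: 17.62
tool_pos: [0.621, 0.0543, 0.1313]
eef_rot: [-0.04, 0.97, -0.015, 0.24]
contact_force: [-0.0, -0.8, 2.3]
gripper_width: 0.15
```

Emit:
{"method": "send_rows", "body": {
  "deltas": [
    [0,0,0,0,0,0,8],
    [0,0,0,0,0,0,8]
  ]
}}

```text
t: 17.78
tool_pos: [0.621, 0.0543, 0.1313]
eef_rot: [-0.04, 0.97, -0.015, 0.24]
contact_force: [-0.9, 0.2, 1.6]
gripper_width: 0.146
```

```bash
python3 - <<'E'
from h import *
delta(*stud(.035,.17,28))
E
```

```text
d mm [  6.    1.3 -11.4] rot [-0.0007  0.0029  0.0011] jigTCP [70.4 -0.5 48. ] F [-0.9  0.2  1.6] w 13.8 t 17.7833
```

Emit:
{"method": "send_rows", "body": {
  "deltas": [
    [1,0,-2,0,0,0,8],
    [2,0.3,-4,0,0,0,8],
    [3.5,0.5,-6,0,0,0,8],
    [5,0.7,-8.5,0,0,0,8],
    [5.2,0.8,-9,0,0,0,8]
  ]
}}

```text
t: 18.2
tool_pos: [0.6263, 0.0549, 0.1222]
eef_rot: [-0.04, 0.97, -0.015, 0.24]
contact_force: [-17.4, -1.1, 26.5]
gripper_width: 0.149
```

Emit:
{"method": "send_rows", "body": {
  "deltas": [
    [0,0,0,0,0,0,8]
  ]
}}

```text
t: 18.28
tool_pos: [0.6263, 0.0549, 0.1223]
eef_rot: [-0.041, 0.97, -0.015, 0.24]
contact_force: [-14.5, 0.1, 20.6]
gripper_width: 0.153
```

```bash
python3 - <<'E'
from h import *
delta(*stud(.038,.17,28)); print(manip.get_obs()["joint_pos"])
W=cam("wrist")
cv2.imwrite("pics/w23.png",W["color"][:,:,::-1])
E
```

```text
d mm [-0.8  0.6  0.2] rot [-0.002   0.0028  0.0016] jigTCP [70.5 -0.7 37.5] F [-14.5   0.1  20.6] w 14.4 t 18.2833
[-0.74600269  0.28614455  0.63192057  2.22556299 -0.71107782  0.2410427
  0.44931487]
```

View pics/w23.png

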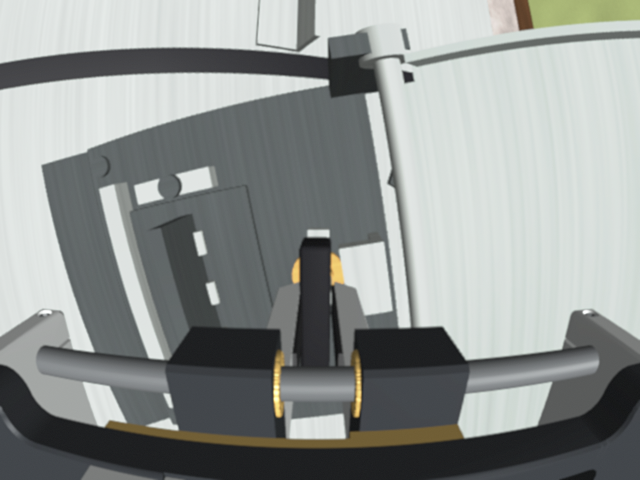

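Emit:
{"method": "send_rows", "body": {
  "deltas": [
    [0,0,0,0.0545,0.0076,-0.0953,8],
    [0,0,0,0.109,0.015,-0.191,8],
    [0,0,0,0.163,0.023,-0.286,8],
    [0,0,0,0.218,0.03,-0.381,8],
    [0,0,0,0.272,0.038,-0.476,8]
  ]
}}

```text
t: 18.75
tool_pos: [0.6256, 0.0552, 0.1219]
eef_rot: [-0.114, 0.928, -0.278, 0.219]
contact_force: [-16.1, 1.1, 16.0]
gripper_width: 0.147
```

```bash
python3 - <<'E'
from h import *
delta(*stud(.037,.72,28)); o=manip.get_obs(); print(o["joint_pos"],o["wrist_torque"])
W=cam("wrist")
cv2.imwrite("pics/w24.png",W["color"][:,:,::-1])
E
```

```text
d mm [ 0.4  0.3 -0.3] rot [-0.004   0.0012  0.0062] jigTCP [69.7 -0.2 37.5] F [-16.1   1.1  16. ] w 13.9 t 18.75
[-0.80491736  0.30302001  0.72023509  2.23479876 -0.9171862   0.26812573
  0.10370342] [0.3104959  1.7994625  0.42341359]
```

View pics/w24.png

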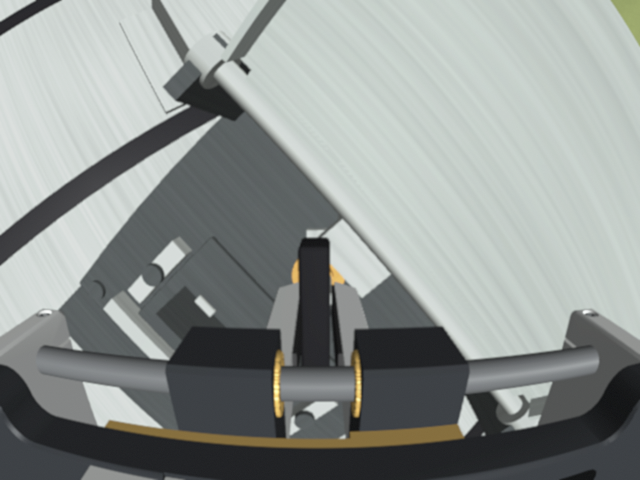

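Emit:
{"method": "send_rows", "body": {
  "deltas": [
    [0.5,0,-0.5,0.0545,0.0076,-0.0953,8],
    [0.5,0,-0.5,0.109,0.015,-0.191,8],
    [0.5,0,-0.5,0.163,0.023,-0.286,8],
    [0.5,0,-0.5,0.218,0.03,-0.381,8],
    [0.5,0,-0.5,0.272,0.038,-0.476,8]
  ]
}}

```text
t: 19.22
tool_pos: [0.6252, 0.0558, 0.1214]
eef_rot: [-0.18, 0.813, -0.523, 0.181]
contact_force: [-25.9, 2.1, 32.3]
gripper_width: 0.153
```

```bash
python3 - <<'E'
from h import *
delta(*stud(.037,1.27,28)); delta(*stud(.037,1.62,28)); o=manip.get_obs(); print(o["joint_pos"],o["wrist_torque"])
W=cam("wrist")
cv2.imwrite("pics/w25.png",W["color"][:,:,::-1])
E
```

```text
d mm [ 0.8 -0.3  0.3] rot [-0.0122 -0.0013  0.0181] jigTCP [69.2  0.5 37.1] F [-25.9   2.1  32.3] w 14.3 t 19.2167
d mm [ 0.8 -0.3  0.3] rot [ 0.1611  0.0232 -0.2849] jigTCP [69.2  0.5 37.1] F [-25.9   2.1  32.3] w 14.3 t 19.2167
[-0.77138503  0.29500528  0.68647002  2.24572118 -0.99714379  0.25336863
 -0.37372963] [0.90860507 2.20146089 0.82325425]
```

View pics/w25.png

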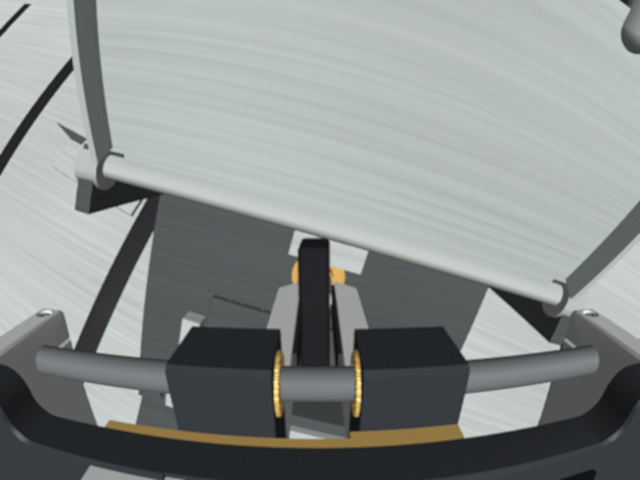

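Emit:
{"method": "send_rows", "body": {
  "deltas": [
    [0.2,0,0.6,0.054,0.008,-0.095,8],
    [0.5,0,0.8,0.108,0.015,-0.19,8],
    [0.5,0,0.8,0.15,0.022,-0.27,8],
    [0.5,0,0.8,0.161,0.023,-0.285,8],
    [0.5,0,0.8,0.161,0.023,-0.285,8]
  ]
}}

```text
t: 19.68
tool_pos: [0.6248, 0.0564, 0.1215]
eef_rot: [-0.212, 0.713, -0.652, 0.151]
contact_force: [-10.7, 1.6, 9.8]
gripper_width: 0.151
```

```bash
python3 - <<'E'
from h import *
delta(*stud(.037,1.57,28)); delta(*stud(.037,1.65,28)); o=manip.get_obs(); print(o["joint_pos"],o["wrist_torque"], o["wrist_torque"]@zs)
W=cam("wrist");S=cam("side")
cv2.imwrite("pics/w26.png",W["color"][:,:,::-1]);crop(S,220,170,130,130,5,"s26.png")
E
```

```text
d mm [ 1.2 -0.9  0.1] rot [-0.0307 -0.0057  0.0516] jigTCP [69.   1.1 37.5] F [-10.7   1.6   9.8] w 14.2 t 19.6833
d mm [ 1.2 -0.9  0.1] rot [ 0.0088 -0.0001 -0.0177] jigTCP [69.   1.1 37.5] F [-10.7   1.6   9.8] w 14.2 t 19.6833
[-0.7391681   0.28442694  0.64432505  2.25239788 -1.00450675  0.2313732
 -0.70278277] [0.16394382 1.41871124 0.75167741] 0.47150720729350976
```

View pics/w26.png

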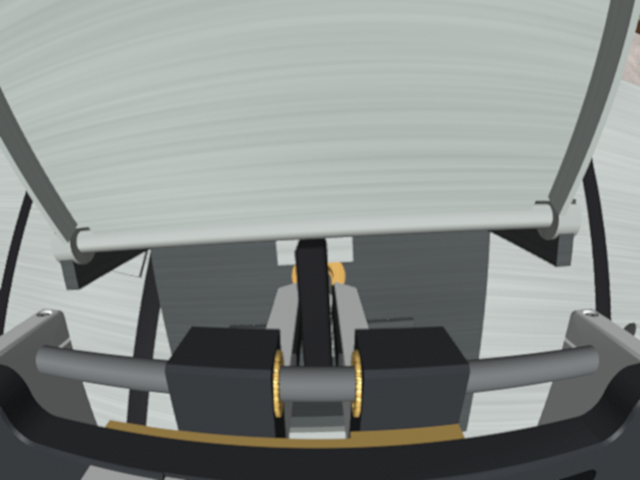

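View pics/s26.png

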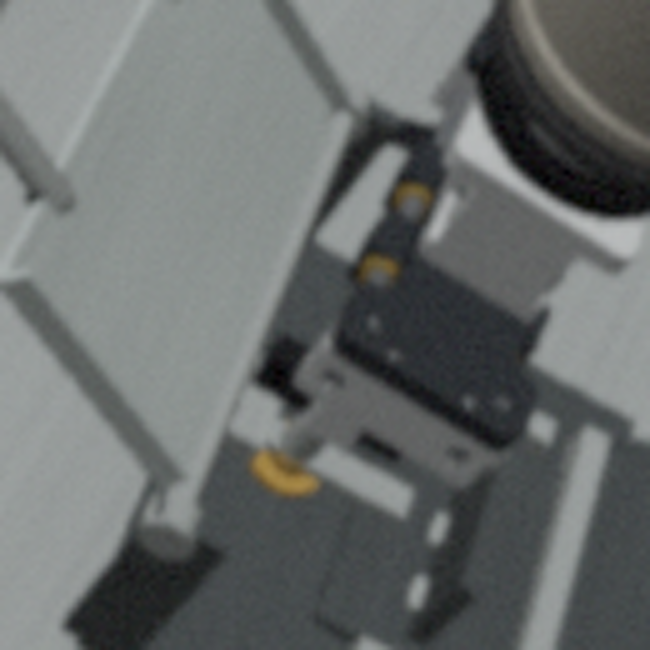

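Emit:
{"method": "send_rows", "body": {
  "deltas": [
    [0,0,0,0,0,0,36],
    [0,0,0,0,0,0,36],
    [0,0,0,0,0,0,36],
    [0,0,0,0,0,0,36],
    [0,0,0,0,0,0,36]
  ]
}}

```text
t: 20.2
tool_pos: [0.6249, 0.0562, 0.1214]
eef_rot: [-0.211, 0.713, -0.651, 0.151]
contact_force: [-0.6, 0.7, 0.4]
gripper_width: 0.38
```

Emit:
{"method": "send_rows", "body": {
  "deltas": [
    [-5,-1,9,0,0,0,36],
    [-15,-2,26,0,0,0,36],
    [-25,-3,43,0,0,0,36],
    [-35,-5,61,0,0,0,36],
    [-45,-6,85,0,0,0,36]
  ]
}}

```text
t: 20.62
tool_pos: [0.5891, 0.0555, 0.1842]
eef_rot: [-0.211, 0.715, -0.649, 0.149]
contact_force: [-1.1, 0.9, 0.2]
gripper_width: 0.383
```

Emit:
{"method": "send_rows", "body": {
  "deltas": [
    [-5,30,20,0,0,0,36],
    [-10,60,40,0,0,0,36],
    [-15,100,60,0,0,0,36],
    [-20,140,60,0,0,0,36],
    [-25,180,60,0,0,0,36]
  ]
}}

```text
t: 21.03
tool_pos: [0.5726, 0.1338, 0.2156]
eef_rot: [-0.209, 0.716, -0.65, 0.145]
contact_force: [0.5, -0.3, -0.6]
gripper_width: 0.383
```

```bash
python3 - <<'E'
from h import *
o=manip.get_obs(); print(o["tool_pos"],o["joint_pos"],o["contact_force"],o["t"])
S=cam("side");T=cam("top")
crop(S,180,100,200,200,3.5,"s27.png");crop(T,180,140,180,140,4.4,"t27.png");cv2.imwrite("pics/tf.png",T["color"][:,:,::-1])
E
```

```text
[0.57261965 0.13382625 0.21557174] [-1.457919   -0.03873395  1.08644838  2.25113437  0.25378797  0.40816318
 -2.04349429] [ 0.54380522 -0.30775895 -0.63786109] 21.0333
```

View pics/s27.png

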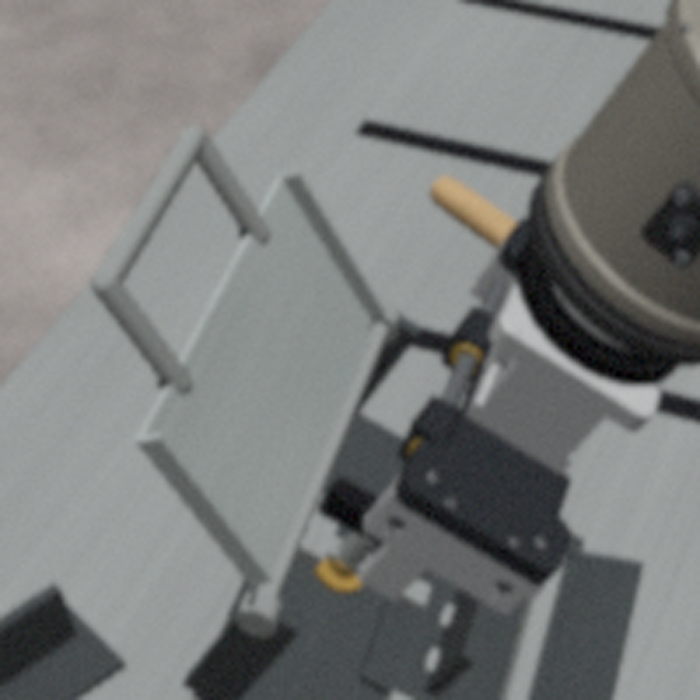

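View pics/t27.png

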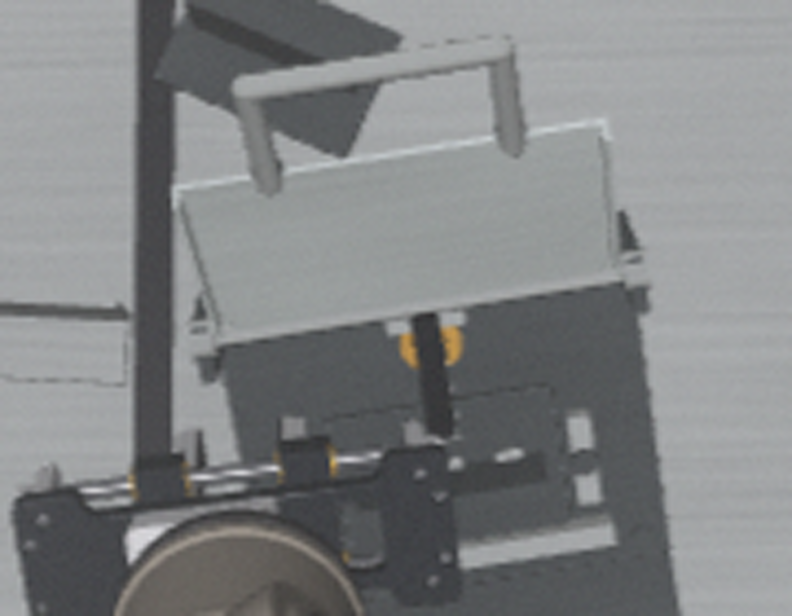

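Emit:
{"method": "send_rows", "body": {
  "deltas": [
    [-10,20,30,0,0,0.05,36],
    [-20,50,60,0,0,0.1,36],
    [-20,80,60,0,0.0,0.2,36],
    [-30,120,60,0,0.0,0.3,36],
    [-30,150,60,0,0.0,0.4,36]
  ]
}}

```text
t: 21.55
tool_pos: [0.5411, 0.2854, 0.2763]
eef_rot: [-0.235, 0.829, -0.497, 0.1]
contact_force: [0.0, -0.0, -1.1]
gripper_width: 0.381
```

Emit:
{"method": "send_rows", "body": {
  "deltas": [
    [-5,30,10,0,0,0.1,36],
    [-10,60,20,0,0,0.2,36],
    [-20,90,20,0,0.0,0.3,36],
    [-30,120,20,0,0.0,0.4,36]
  ]
}}

```text
t: 21.88
tool_pos: [0.518, 0.3754, 0.2993]
eef_rot: [-0.246, 0.896, -0.364, 0.063]
contact_force: [-0.7, -1.7, 1.0]
gripper_width: 0.38
```

```bash
python3 - <<'E'
from h import *
o=manip.get_obs(); print(o["tool_pos"],o["joint_pos"],o["contact_force"],o["t"])
S=cam("side");T=cam("top")
crop(S,220,180,150,150,5,"s28.png");crop(T,220,190,110,85,7,"t28.png");cv2.imwrite("pics/tf2.png",T["color"][:,:,::-1])
E
```

```text
[0.51795582 0.37537277 0.29927338] [-2.21314953 -0.34838182  1.36186197  2.03328423  0.41600535  0.69461513
 -1.80203468] [-0.66949447 -1.6546054   0.96162383] 21.8833
```

View pics/s28.png

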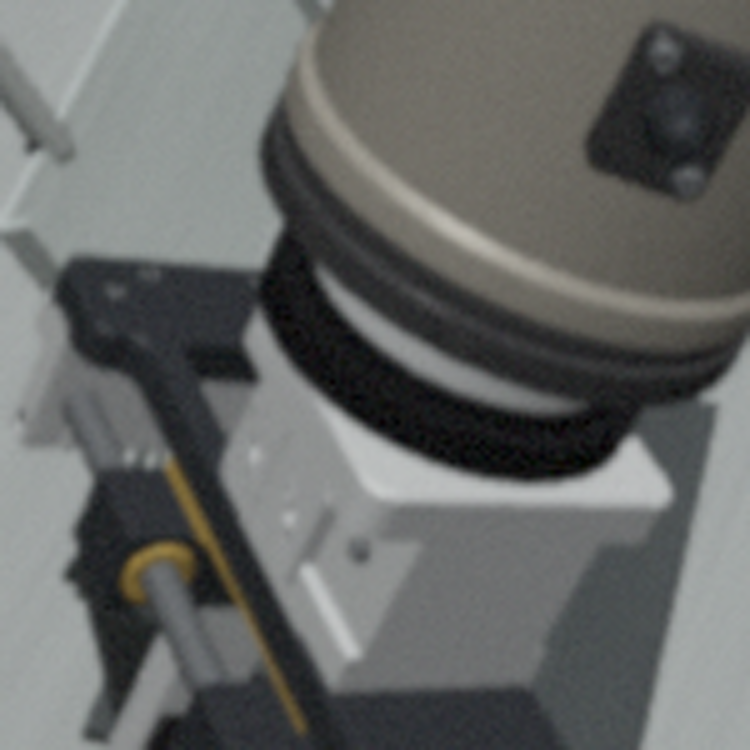

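View pics/t28.png

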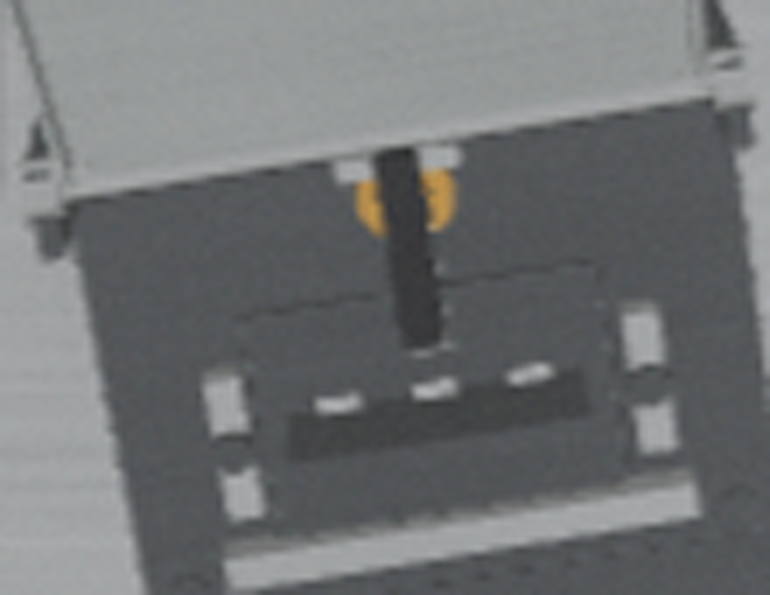

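View pics/tf2.png

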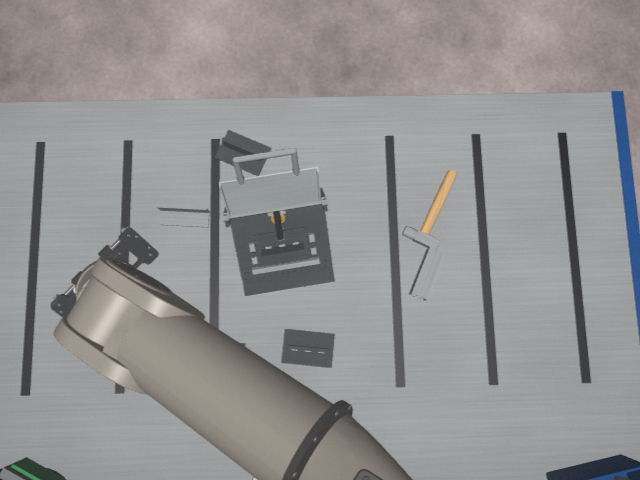

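```bash
python3 - <<'E'
from h import *
T=cam("top")
def onplane(d,u,v,out):
    c,r=ray(d,u,v); a=(Se+zs*out-c)@zs/(r@zs); return jig(c+a*r)*1000
f=lambda x,y,o:onplane(T,220+x/7-.43,190+y/7-.43,o)
for o in (.064,.072):
    q=[f(376,152,o),f(405,345,o),f(418,150,o),f(441,342,o)]
    print(np.round(q,1).tolist(),[np.arctan2(*(q[i]-q[j])[[1,0]]) for i,j in((0,1),(2,3))])
for p in [(243,318),(600,265)]: print("plate up edge",f(*p,.006))
print("block L",f(255,508,.012),"ledge top edge",f(225,555,.016),f(695,482,.016))
E
```

```text
[[106.0, 5.2, 64.0], [41.8, 6.4, 64.0], [104.6, -7.7, 64.0], [40.9, -5.0, 64.0]] [np.float64(-0.01789638316540884), np.float64(-0.04252832149207068)]
[[108.5, 5.0, 72.0], [44.7, 6.1, 72.0], [107.1, -7.8, 72.0], [43.8, -5.2, 72.0]] [np.float64(-0.017896383165409206), np.float64(-0.042528321492070996)]
plate up edge [38.89053384 59.40625244  5.99999996]
plate up edge [ 37.90055651 -59.66943309   5.99999996]
block L [-26.12642844  66.60786907  11.99999992] ledge top edge [-39.57686715  79.02466385  15.9999999 ] [-40.11708586 -80.30408291  15.9999999 ]
```

```bash
python3 - <<'E'
from h import *
W=cam("wrist"); cv2.imwrite("pics/w28.png",W["color"][:,:,::-1])
S=cam("side"); cv2.imwrite("pics/sf.png",S["color"][:,:,::-1])
E
```

```text
(no output)
```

View pics/w28.png

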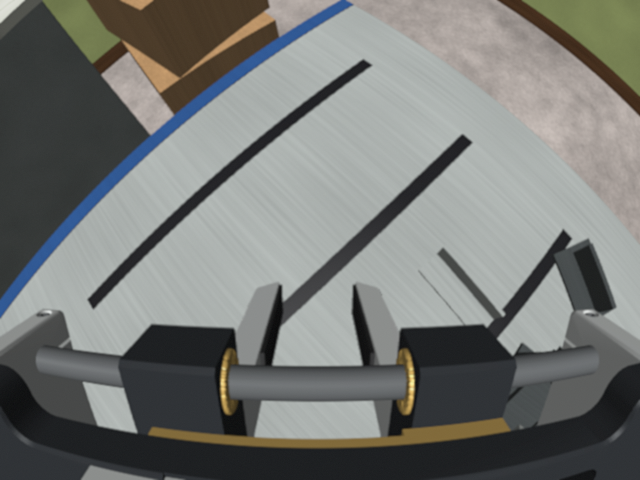

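View pics/sf.png

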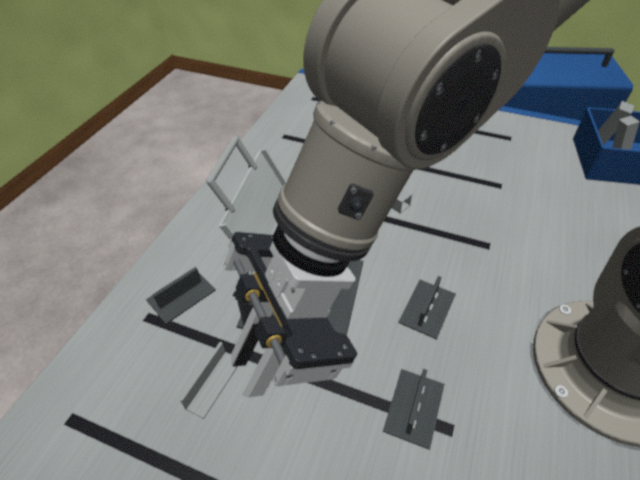

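Emit:
{"method": "send_rows", "body": {
  "deltas": [
    [-25,10,10,0,0.08,0,36],
    [-50,20,20,0,0.16,0,36],
    [-80,35,30,0,0.24,0,36],
    [-110,50,30,0,0.32,0,36],
    [-140,70,30,0,0.4,0,36]
  ]
}}

```text
t: 22.55
tool_pos: [0.3775, 0.4437, 0.33]
eef_rot: [-0.169, 0.888, -0.41, -0.118]
contact_force: [0.7, -1.0, 0.4]
gripper_width: 0.387
```

```bash
python3 - <<'E'
from h import *
o=manip.get_obs(); print(o["tool_pos"],o["joint_pos"],o["contact_force"],o["t"])
S=cam("side"); cv2.imwrite("pics/sf2.png",S["color"][:,:,::-1])
E
```

```text
[0.37752873 0.44370262 0.33003884] [-2.42124148 -0.43033804  1.35936634  1.9106811   0.17367601  1.00720942
 -1.94759593] [ 0.66095146 -0.95793012  0.39351595] 22.55
```

View pics/sf2.png

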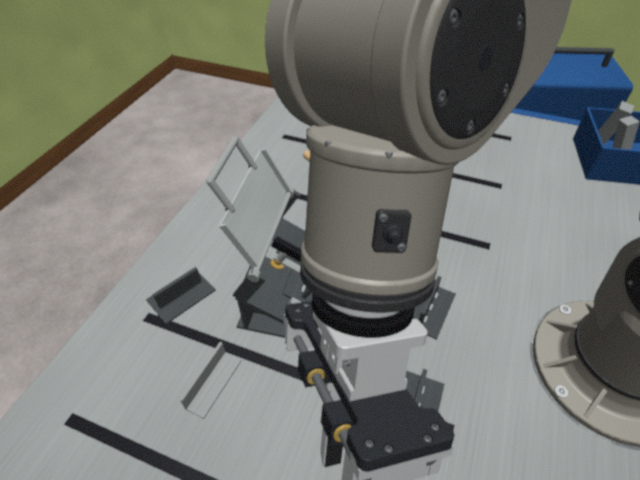

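```bash
python3 - <<'E'
from h import *
S=cam("side");crop(S,240,195,75,75,8,"s30.png")
T=cam("top");crop(T,255,200,50,50,12,"t30.png")
E
```

```text
(no output)
```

View pics/s30.png

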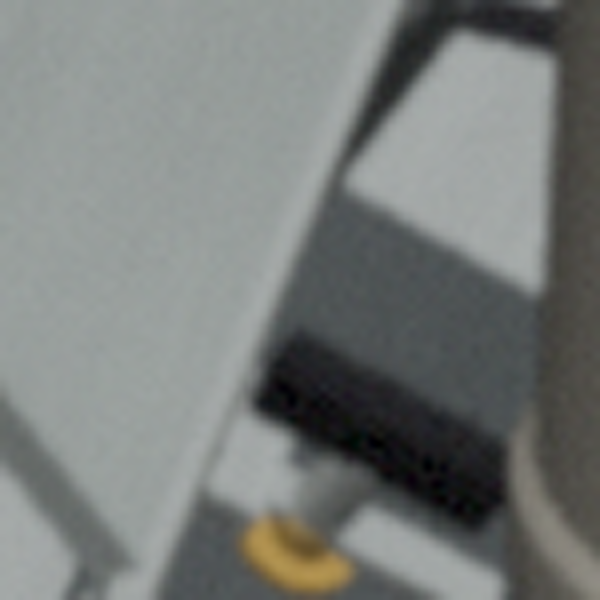

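View pics/t30.png

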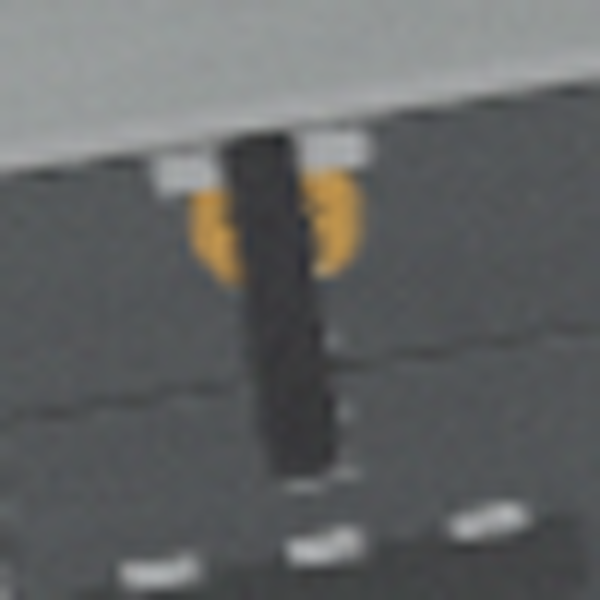

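```bash
python3 - <<'E'
from h import *
T=cam("top");S=cam("side")
s=lambda x,y:(240+x/8-.44,195+y/8-.44); t=lambda x,y:(255+x/12-.46,200+y/12-.46)
for a,b in [((292,135),(302,332)),((225,148),(262,368))]:
    p,e=tri(T,t(*a),S,s(*b)); print(np.round(jig(p)*1000,1),e)
print(manip.get_obs()["t"])
E
```

```text
[101.5  -7.1  60.8] 0.005196281758636468
[103.6   5.6  59.1] 0.0008078100268937611
22.8
```

```bash
python3 -c "
from station import manip
print(manip.hand_in())"
```

```text
the job is handed in; nothing more can be done
None
```

The jig is loaded and the job was handed in at about 22.8 s of the 72 s. No verdict was reported.

- **Guard:** I gripped its bar, swung it past the balance point and let go. It still stood open in the last pictures.
- **Bracket:** I took the one farthest to the left (top-view pixel 180,292). At 30 degrees the arm was near its joint limits, so I set it down a few degrees short of flat. After release it looked flat on the bed, and I pushed its rib down until it stopped against the ledge. In the last top view its upper edge lay at x ≈ 38 mm and its sides at y ≈ ±59.5 mm, so it is against the ledge and between the blocks.
- **Stud:** I pushed it in about 10 mm and turned it clockwise until it met resistance. About 2.5 s after release the handle was in line with the slope to within 0.04 rad, with the tongue over the bracket's upper edge. Its top was about 60 mm out from the bed, against 72 mm before, so it appears to be held in.

**Checks that were less certain:**
- The handle height is from two views that missed each other by 1–5 mm. It reads a little deeper than the 8 mm expected when locked.
- During the turn the fingers briefly pressed on the stud with about 41 N at the wrist. The 40 N limit is given for the arm or gripper body, and I read this as fingertip contact.
- In the last side view the arm hid the bracket, so its seating is confirmed from the top view only.
- The other pieces and the hammer showed no movement where the last pictures showed them, but piece C was hidden by the arm in the last top and side views. It was last seen, apparently unmoved, in the side view just before.

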